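# Turn a face-down specimen over and rinse it at the alcohol pump

## Robot

A 6-joint arm with a two-finger parallel gripper is mounted at the origin on a cart in front of the work surface, level with it; the furniture and walls round the work are solid. World frame = base frame: x ahead of the robot, y to its left, z up, the work surface at z = 0. Lengths are in mm, angles in degrees, forces in N, time in s.
With the tool pointing down it reaches from about 300 to 850 mm from the base axis. Payload 4.2 kg.
Tool frame: the origin (TCP) lies at the very end of the fingers, on their centre line; the grasp point (between the pads) lies 19 mm behind it; z points along the fingers, y is the line along which they close (so a half turn about z gives the same grasp; the last joint's range is limited). The gripper opens to 91 mm and grips with 3 to 60 N. Pads are 32 mm wide; open, the fingers measure 118 mm over their backs; the gripper's body (76 mm by 178 mm) begins 60 mm behind the grasp point.
Start: joints at [-76.948, 18.312, 89.639, -0, 72.044, -1.146], TCP at [141.034, -557.452, 213.976] pointing down, gripper open.
Joint ranges: [-177.97, 177.97], [-48.28, 115.42], [12.27, 149.76], [-77.06, 257.06], [2.81, 150.46], [-146.56, 146.56]. Speed limits (degrees/s): [147.25, 147.25, 180, 180, 180, 180].

## Interface

Orientations are given as [roll, pitch, yaw] about the fixed x, y, z axes, in that order (R = Rz(yaw) Ry(pitch) Rx(roll)).
In Python, from workcell import env, grab_frame gives the robot as it stands. The module is installed in compiled form; this text tells all that it offers.
- The arm moves only by the tool move_arm, never from a script. Its argument "plan" is a list of rows, each an object of numbers: "tx", "ty", "tz": the shift along the tool's x, y, z in cm; "wx", "wy", "wz": the turn, a rotation vector about the tool's x, y, z in rad. In form: [{"tx": .., "ty": .., "tz": .., "wx": .., "wy": .., "wz": ..}, ...]. A call has 1 to 12 rows; each row shifts and turns the commanded pose from where the row before left it, along the tool's axes as they then stand; what a row does not reach is not made up. A row lasts 1/12 s, in which the tool goes at most 41.7 mm and 7.16 degrees, less where a joint would pass 70% of its speed; a pose out of reach is approached as far as the arm can. A call is refused whole if a number of a shift passes 4.17 or a number of a turn 0.125, either way. A call with a gripper value outside its range is refused whole. "gripper" is the finger opening in cm, from 0 to 9.12, set as the call begins (left out, the last holds). The fingers move at their own pace and stop on an object; "force" is the grip in N (left out, the last holds). Time passes only in rows, so rows that do not move let the fingers close. It gives the time, the measured TCP pose, the force, the opening and the grip force at its end, in the units of the state.
- env.state(): the state, without advancing time (a new reading comes with each control period).
- grab_frame(name): name is "scene" or "top" or "wrist"; returns a dict with "color" (384x512x3 uint8, red, green, blue), "vfov" (degrees; the focal length in pixels is half the picture's height over the tangent of half this angle, whatever the lens; pixels are square), "cx", "cy" (the principal point, pixels), "k1" (the pictures are not rectified: a ray, as slopes to the right and down, at radius r is drawn at 1 + k1 r^2 times it, then the intrinsics apply), "view" (4x4, takes a point from world to camera coordinates). Camera axes: x right, y up, looking along -z (the intrinsics and any distortion apply to the point x, -y, -z); pixel columns grow to the right and rows downward; lengths in mm; the calibration is good to about 2 mm. A picture is of the moment at which its call begins. There is no depth.
- env.job_done(): hands the job in; it is judged then, once.
The state is a dict: "time_s": time; "qpos": joint angles; "qvel": joint speeds; "effort": joint torques, N m; "ee_pos": TCP position; "ee_rot": TCP orientation; "force": force on the tool from outside, world axes, zero at the start; "torque": the same for the moment, N m; "gripper_width": finger opening in mm; "gripper_force": force on a finger pad.
Only numpy, scipy, OpenCV 4.12 (cv2) and the standard library are available. Lean on these libraries where they do the work, as an engineer would, in place of code of your own. Each camera call takes 0.05 s, during which the arm holds its last target. There are 200 camera calls.

## Task

One of the three resin-mounted specimens lies face down on the bench, fresh from etching: turn it over (it can stand on edge in the V-block while you change your grip), and set it down face up and flat on the drip grate, centred under the spout of the alcohol pump. Then, with the specimen released, rinse it: press the pump head all the way down and let it spring back up, leaving the specimen where it lies. Never pump without the specimen under the spout, set it down rather than drop it, and leave the other things on the bench where they are and the V-block upright.

Things in the scene. Friction and masses are not known exactly. Their poses are not given: they have to be found in the camera images.
- specimen: the face-down metal specimen in a black resin mount: a puck of 30 mm diameter, 18 mm thick. Origin at the centre of its back (plain resin) end; its z axis is the puck's axis and points from the back to the polished face, which is at z = 18 mm and shows the bright metal piece. At the start z points down and the back is on top.
- specimen_mid (a point): the centre of that puck, halfway along its axis (9 mm from each end)
- specimen_b: another black puck, 30 mm diameter, 17 mm thick, face up, in the same row; origin at the centre of its underside. Bystander.
- specimen_c: another black puck, 30 mm diameter, 18 mm thick, face up, in the same row; origin at the centre of its underside. Bystander. The three stand about 38 mm apart, in any order.
- vee_block: loose ground steel V-block, 40 mm long (its x), 34 mm wide (its y), 30 mm high, 0.21 kg; origin at the centre of its underside. A V-groove runs along its x, open at the top and both ends: 22 mm wide at the top, 10.5 mm deep, walls at 45 degrees. A puck on edge in it (axis along the groove) has its centre 41 mm above the bench.
- stand: fixed steel stand of the alcohol bottle: base plate 104 mm wide (y), from x = -90 to +100 mm, its top 8 mm above the bench; origin on the bench. The white bottle (69 mm diameter, shoulder 128 mm high) stands on it with its axis at x = +45 mm and is clamped to a column behind it; the drip grate, a disc of 72 mm diameter with its top at 10 mm, lies at x = -27 mm. -x is the open front.
- rinse_spot (a point): centre of the top of the drip grate, straight below the spout's outlet (outlet 174 mm above the bench, 160 mm when pumped); axes as the stand's: +x points from here to the bottle, whose axis is 72 mm away
- pump_top (a point): centre of the top of the pump head, a finger plate of 31 mm diameter on the bottle's axis, 205 mm above the bench when up. A spout (tube of 8 mm) runs from it 72 mm to -x, its underside about 190 mm above the bench, and bends down at the end.
- pump_head (a joint): stroke of the sprung pump head in m: 0 up, 0.014 fully down; it takes 4 N to start it and about 9 N to hold it down
- screw_dish: round dish of small screws, 60 mm diameter, 14 mm high, loose; origin under its centre. Bystander.
- lens_case: screw tube, 34 mm diameter, 56 mm high, upright, loose; origin under its centre. Bystander.
- small_vice: toolmaker's vice, 120 (x) by 35 by 34 mm high, loose; origin under its centre. Bystander.
Mind the look-alikes: they are no part of the job. Leave any yellow look-alike of the specimen alone.

How it is judged:
By the outcome, as a careful person would: the job done as asked, in the order asked, and still so for the second after the job is handed in, with the robot touching nothing.
It also fails if it takes over 67 s, if anything falls off the work surface, if the arm or the gripper's body presses on something with over 40 N, if the wrist force passes 120 N, or if a joint passes its speed limit or range.

## Working session

There is one attempt and no reset: what is moved stays moved. The work goes in short steps, Python scripts to look and compute and a tool call to move; the robot and the scene stay as the last step left them, time stands still between calls to the robot, and variables do not carry over. Pictures are saved under pics/ and viewed, at most 10 in all, crops included, and the job is handed in when it is done.

Besides the shell and the picture viewer there is one more tool, called as a command line: name --argument value ..., lists and objects as JSON in quotes. move_arm: Moves the arm, as the interface text tells. Its arguments: {"type":"object","properties":{"plan":{"type":"array","items":{"type":"object","properties":{"tx":{"type":"number"},"ty":{"type":"number"},"tz":{"type":"number"},"wx":{"type":"number"},"wy":{"type":"number"},"wz":{"type":"number"}}}},"gripper":{"type":"number"},"force":{"type":"number"}},"required":["plan"]}

```bash
mkdir -p pics; cat > h.py <<'E'
import numpy as np, cv2
from workcell import env, grab_frame
from scipy.spatial.transform import Rotation as R
def K(f):
    h,w=f["color"].shape[:2]; F=h/2/np.tan(np.radians(f["vfov"])/2); return F
def ray(f,u,v):
    F=K(f); d=np.array([(u-f["cx"])/F,(v-f["cy"])/F]); s=d.copy()
    for _ in range(30): s=d/(1+f["k1"]*(s@s))
    V=np.array(f["view"]); c=-V[:3,:3].T@V[:3,3]
    r=V[:3,:3].T@np.array([s[0],-s[1],-1]); return c,r/np.linalg.norm(r)
def onz(f,u,v,z):
    c,r=ray(f,u,v); return c+r*(z-c[2])/r[2]
def proj(f,p):
    V=np.array(f["view"]); q=V[:3,:3]@np.array(p)+V[:3,3]; s=np.array([q[0],-q[1]])/-q[2]
    s=s*(1+f["k1"]*(s@s)); return s*K(f)+[f["cx"],f["cy"]]
def save(f,n,box=None,k=1):
    im=f["color"][:,:,::-1]
    if box: im=im[box[1]:box[3],box[0]:box[2]]
    cv2.imwrite("pics/"+n,cv2.resize(im,None,fx=k,fy=k,interpolation=cv2.INTER_CUBIC))
E
python3 - <<'E'
from h import *
import pickle
fs={n:grab_frame(n) for n in ("scene","top","wrist")}
pickle.dump(fs,open("f0.pkl","wb"))
for n,f in fs.items():
    V=np.array(f["view"]); print(n,f["vfov"],f["cx"],f["cy"],f["k1"],-V[:3,:3].T@V[:3,3])
a=np.hstack([fs["scene"]["color"],fs["top"]["color"]])
save(fs["scene"],"scene0.png",k=1.5); save(fs["top"],"top0.png",k=1.5)
print(env.state())
E
```

```text
scene 46.54571066809162 259.74876372422574 190.6344031641731 -0.09355001793679835 [-38.68161244 532.06553615 503.28494539]
top 57.41127535766049 259.3322526522717 191.22935724773453 -0.07416641509106983 [421.10200448   3.73664964 994.11925583]
wrist 60.491314178134076 251.00462587007775 195.8248026707541 -0.09071245448982279 [ 217.37997782 -537.50358346  385.45345254]
{'time_s': 0.15, 'qpos': array([-7.69477208e+01,  1.83406157e+01,  8.96900092e+01,  1.18483734e-03,
        7.20437524e+01, -1.14600205e+00]), 'qvel': array([ 0.08749162, -0.19135537, -0.1318866 , -0.05323442,  0.06827847,
        0.05291167]), 'effort': array([ 2.21077335e-04, -4.12773907e+01, -2.32154328e+01,  7.27206585e-02,
        4.33562987e-02, -9.18197179e-05]), 'ee_pos': array([ 140.95550956, -557.06352346,  213.34190881]), 'ee_rot': array([-1.79925660e+02, -2.61398457e-03,  1.41979136e+01]), 'force': array([-0.47850142, -0.45389117,  0.68682288]), 'torque': array([-0.04728292,  0.02326106, -0.00138386]), 'gripper_force': 0.0, 'gripper_width': 91.21756544311265}
```

View pics/scene0.png

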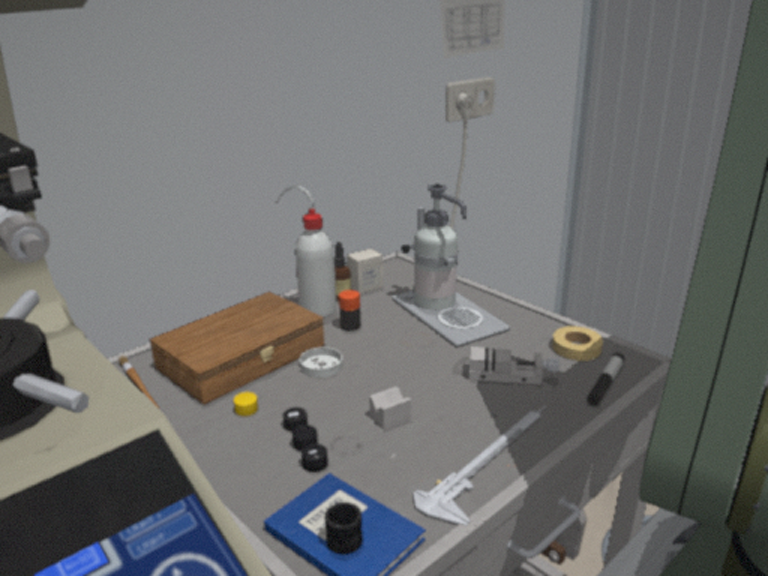

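View pics/top0.png

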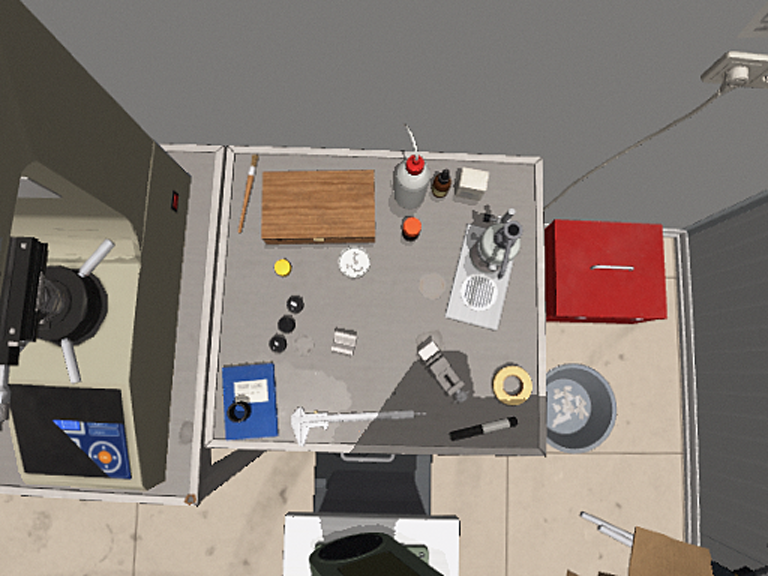

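Scene (shown at 1.5×): three black pucks at about (295,418), (305,437) and (314,457), the V-block at (390,407), the pump stand at (445,270), the vice at (510,362) and the dish at (321,361). A yellow look-alike is at (245,403). Top (1.5×): pucks at (295,303), (287,324) and (278,343), the V-block at (344,341), the grate at (479,293) and the pump at (495,240).

The candidates are the three black pucks. The middle one seems to have no bright metal, so I'll check it in an enlarged crop.

```bash
python3 - <<'E'
from h import *
import pickle
fs=pickle.load(open("f0.pkl","rb"))
t=fs["top"]; s=fs["scene"]
A=cv2.resize(s["color"][260:320,180:290],(770,420),interpolation=cv2.INTER_CUBIC)
B=cv2.resize(t["color"][190:245,170:245],(245,180),interpolation=cv2.INTER_CUBIC)
C=cv2.resize(t["color"][135:225,290:365],(150,180),interpolation=cv2.INTER_CUBIC)
D=cv2.resize(s["color"][115:235,255:345],(135,180),interpolation=cv2.INTER_CUBIC)
im=np.zeros((600,770,3),np.uint8); im[:420]=A; im[420:,:245]=B; im[420:,250:400]=C; im[420:,410:545]=D
cv2.imwrite("pics/crop1.png",im[:,:,::-1])
# dark blobs in top
g=t["color"].max(2)
m=((g<70)).astype(np.uint8); m[:, :150]=0
n,l,st,ce=cv2.connectedComponentsWithStats(m[:300])
for i in range(1,n):
    if 40<st[i,4]<400 and 150<ce[i,0]<370: print(st[i],ce[i],onz(t,*ce[i],15).round(1))
for n_,p in dict(A=(197,202),B=(191,216),C=(185,229),V=(229.5,227.5),grate=(319.5,195.5),dish=(236,175),yellow=(188.5,178)).items():
    print(n_,onz(t,*p,{"V":30,"grate":10}.get(n_,18)).round(1))
for n_,p in dict(A=(196.7,275),B=(203,290),C=(209,304),V=(260,265)).items():
    print(n_,onz(s,*p,{"V":30}.get(n_,18)).round(1))
# grate-stand corners in top: bright plate
print([onz(t,u/1.5,v/1.5,8).round(1) for u,v in((446,317),(498,329),(468,224))])
E
```

```text
[287 113  13  15 116] [293.74137931 120.6637931 ] [ 784.6 -113.7   15. ]
[363 148   8  63 221] [366.72850679 177.34841629] [ 622.5 -327.7   15. ]
[329 151   9  15  54] [333.44444444 159.11111111] [ 672.8 -230.5   15. ]
[339 150   7   7  43] [341.88372093 152.88372093] [ 692.4 -255.5   15. ]
[191 198  11  11  73] [196.76712329 202.49315068] [534.2 156.   15. ]
[185 211  12  11  97] [190.64948454 215.94845361] [495.9 171.   15. ]
[180 224  11  11  87] [185.1954023  228.83908046] [459.6 184.2  15. ]
[152 268  15  13 113] [159.01769912 273.80530973] [334.6 249.2  15. ]
[299 283  24  11 153] [310.56862745 288.18300654] [ 307.6 -166.7   15. ]
A [535.2 154.9  18. ]
B [495.5 169.5  18. ]
C [459.  184.1  18. ]
V [466.5  60.5  30. ]
grate [ 565.9 -190.8   10. ]
dish [615.7  48.9  18. ]
yellow [602.7 182.7  18. ]
A [532.2 158.6  18. ]
B [488.5 177.   18. ]
C [451.3 192.4  18. ]
V [462.2  64.8  30. ]
[array([ 518.8, -128.1,    8. ]), array([ 499. , -227.3,    8. ]), array([ 701.6, -169. ,    8. ])]
```

View pics/crop1.png

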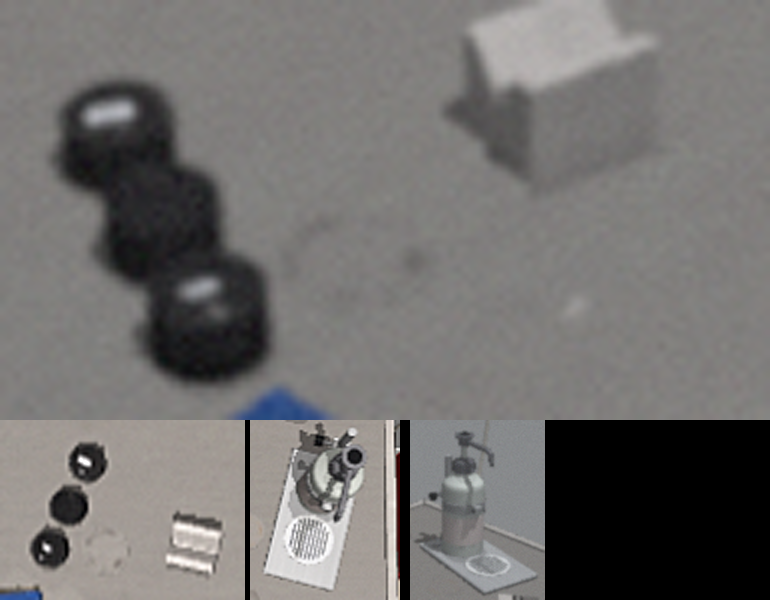

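The middle puck, scene (203,290) and top (191,216), is the specimen. It's the only black one with a plain top; both neighbours show bright metal. It sits at about (496,171). I'll move above it with the fingers closing across the row.

move_arm --plan '[{"tx": 2.48, "ty": -2.94}, {"tx": 2.48, "ty": -2.94}, {"tx": 2.48, "ty": -2.94}, {"tx": 2.48, "ty": -2.94}, {"tx": 2.48, "ty": -2.94}, {"tx": 2.48, "ty": -2.94}, {"tx": 2.48, "ty": -2.94}, {"tx": 2.48, "ty": -2.94}, {"tx": 2.48, "ty": -2.94}, {"tx": 2.48, "ty": -2.94}, {"tx": 2.48, "ty": -2.94}]'

```text
schema error: expected keys tx, ty, tz, wx, wy, wz
```

move_arm --plan '[{"tx": 2.48, "ty": -2.94}, {"tx": 2.48, "ty": -2.94}, {"tx": 2.48, "ty": -2.94}, {"tx": 2.48, "ty": -2.94}, {"tx": 2.48, "ty": -2.94}, {"tx": 2.48, "ty": -2.94}, {"tx": 2.48, "ty": -2.94}, {"tx": 2.48, "ty": -2.94}, {"tx": 2.48, "ty": -2.94}, {"tx": 2.48, "ty": -2.94}]'

```text
schema error: expected keys tx, ty, tz, wx, wy, wz
```

move_arm --plan '[{"wz": -0.121}, {"wz": -0.121}, {"wz": -0.121}, {"wz": -0.121}, {"wz": -0.121}, {"wz": -0.121}, {"wz": -0.121}, {"wz": -0.121}, {"wz": -0.121}, {"wz": -0.121}, {"wz": -0.121}, {"wz": -0.121}]'

```text
schema error: expected keys tx, ty, tz, wx, wy, wz
```

move_arm --plan '[{"wz": -0.121}, {"wz": -0.121}, {"wz": -0.121}, {"wz": -0.121}, {"wz": -0.121}, {"wz": -0.121}, {"wz": -0.121}, {"wz": -0.121}, {"wz": -0.121}, {}]'

```text
schema error: expected keys tx, ty, tz, wx, wy, wz
```

```bash
python3 - <<'E'
from h import *
import pickle
s=env.state(); f=grab_frame("wrist"); pickle.dump((s,f),open("f1.pkl","wb"))
print(s["time_s"],s["qpos"].round(2),s["ee_pos"].round(1),s["ee_rot"].round(2))
save(f,"w1.png",k=1.2)
V=np.array(f["view"]); print((-V[:3,:3].T@V[:3,3]).round(1), onz(f,256,192,0).round(1))
m=(f["color"].max(2)<60).astype(np.uint8)
n,l,st,ce=cv2.connectedComponentsWithStats(m)
for i in range(1,n):
    if 300<st[i,4]: print(st[i],ce[i].round(1),onz(f,*ce[i],10).round(1))
E
```

```text
0.15 [-76.95  18.34  89.69   0.    72.04  -1.15] [ 141.  -557.1  213.3] [-179.93   -0.     14.2 ]
[ 217.4 -537.5  385.6] [ 113.7 -569.6    0. ]
[   77   219   435   116 15249] [351.8 278.7] [  33.4 -719.1   10. ]
[    0   245   512   139 28912] [183.1 341.2] [-118.8 -523.8   10. ]
```

View pics/w1.png

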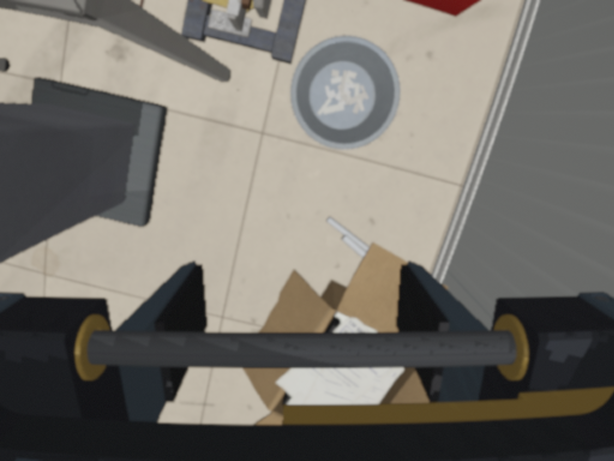

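The moves were refused because every row needs all six keys, so the arm hasn't moved. The wrist view shows only the floor beside the bench and the fingers at rows 270–400.

move_arm --plan '[{"tx": 2.48, "ty": -2.94, "tz": 0, "wx": 0, "wy": 0, "wz": 0}, {"tx": 2.48, "ty": -2.94, "tz": 0, "wx": 0, "wy": 0, "wz": 0}, {"tx": 2.48, "ty": -2.94, "tz": 0, "wx": 0, "wy": 0, "wz": 0}, {"tx": 2.48, "ty": -2.94, "tz": 0, "wx": 0, "wy": 0, "wz": 0}, {"tx": 2.48, "ty": -2.94, "tz": 0, "wx": 0, "wy": 0, "wz": 0}, {"tx": 2.48, "ty": -2.94, "tz": 0, "wx": 0, "wy": 0, "wz": 0}, {"tx": 2.48, "ty": -2.94, "tz": 0, "wx": 0, "wy": 0, "wz": 0}, {"tx": 2.48, "ty": -2.94, "tz": 0, "wx": 0, "wy": 0, "wz": 0}, {"tx": 2.48, "ty": -2.94, "tz": 0, "wx": 0, "wy": 0, "wz": 0}, {"tx": 2.48, "ty": -2.94, "tz": 0, "wx": 0, "wy": 0, "wz": 0}, {"tx": 2.48, "ty": -2.94, "tz": 0, "wx": 0, "wy": 0, "wz": 0}]'

```text
time_s: 1.12
ee_pos: [326.4, -175.3, 214.1]
ee_rot: [180.0, -0.0, 14.2]
force: [1.0, -0.3, -0.0]
gripper_width: 91.3
gripper_force: 0.0
```

move_arm --plan '[{"tx": 2.48, "ty": -2.94, "tz": 0, "wx": 0, "wy": 0, "wz": 0}, {"tx": 2.48, "ty": -2.94, "tz": 0, "wx": 0, "wy": 0, "wz": 0}, {"tx": 2.48, "ty": -2.94, "tz": 0, "wx": 0, "wy": 0, "wz": 0}, {"tx": 2.48, "ty": -2.94, "tz": 0, "wx": 0, "wy": 0, "wz": 0}, {"tx": 2.48, "ty": -2.94, "tz": 0, "wx": 0, "wy": 0, "wz": 0}, {"tx": 2.48, "ty": -2.94, "tz": 0, "wx": 0, "wy": 0, "wz": 0}, {"tx": 2.48, "ty": -2.94, "tz": 0, "wx": 0, "wy": 0, "wz": 0}, {"tx": 2.48, "ty": -2.94, "tz": 0, "wx": 0, "wy": 0, "wz": 0}, {"tx": 2.48, "ty": -2.94, "tz": 0, "wx": 0, "wy": 0, "wz": 0}, {"tx": 2.48, "ty": -2.94, "tz": 0, "wx": 0, "wy": 0, "wz": 0}]'

```text
time_s: 1.95
ee_pos: [494.8, 170.8, 213.8]
ee_rot: [180.0, 0.0, 14.2]
force: [1.5, -0.6, 0.2]
gripper_width: 91.2
gripper_force: 0.0
```

move_arm --plan '[{"tx": 0, "ty": 0, "tz": 0, "wx": 0, "wy": 0, "wz": -0.121}, {"tx": 0, "ty": 0, "tz": 0, "wx": 0, "wy": 0, "wz": -0.121}, {"tx": 0, "ty": 0, "tz": 0, "wx": 0, "wy": 0, "wz": -0.121}, {"tx": 0, "ty": 0, "tz": 0, "wx": 0, "wy": 0, "wz": -0.121}, {"tx": 0, "ty": 0, "tz": 0, "wx": 0, "wy": 0, "wz": -0.121}, {"tx": 0, "ty": 0, "tz": 0, "wx": 0, "wy": 0, "wz": -0.121}, {"tx": 0, "ty": 0, "tz": 0, "wx": 0, "wy": 0, "wz": -0.121}, {"tx": 0, "ty": 0, "tz": 0, "wx": 0, "wy": 0, "wz": -0.121}, {"tx": 0, "ty": 0, "tz": 0, "wx": 0, "wy": 0, "wz": -0.121}, {"tx": 0, "ty": 0, "tz": 0, "wx": 0, "wy": 0, "wz": -0.121}, {"tx": 0, "ty": 0, "tz": 0, "wx": 0, "wy": 0, "wz": -0.121}]'

```text
time_s: 2.87
ee_pos: [494.3, 168.8, 213.7]
ee_rot: [-180.0, 0.0, 90.8]
force: [0.1, -0.1, 0.2]
gripper_width: 90.9
gripper_force: 0.0
```

move_arm --plan '[{"tx": 0, "ty": 0, "tz": 0, "wx": 0, "wy": 0, "wz": -0.121}, {"tx": 0, "ty": 0, "tz": 0, "wx": 0, "wy": 0, "wz": -0.121}, {"tx": 0, "ty": 0, "tz": 0, "wx": 0, "wy": 0, "wz": -0.121}, {"tx": 0, "ty": 0, "tz": 0, "wx": 0, "wy": 0, "wz": -0.121}, {"tx": 0, "ty": 0, "tz": 0, "wx": 0, "wy": 0, "wz": -0.121}, {"tx": 0, "ty": 0, "tz": 0, "wx": 0, "wy": 0, "wz": -0.121}, {"tx": 0, "ty": 0, "tz": 0, "wx": 0, "wy": 0, "wz": -0.121}, {"tx": 0, "ty": 0, "tz": 0, "wx": 0, "wy": 0, "wz": -0.121}, {"tx": 0, "ty": 0, "tz": 0, "wx": 0, "wy": 0, "wz": -0.121}, {"tx": 0, "ty": 0, "tz": 0, "wx": 0, "wy": 0, "wz": -0.121}, {"tx": 0, "ty": 0, "tz": 0, "wx": 0, "wy": 0, "wz": 0}, {"tx": 0, "ty": 0, "tz": 0, "wx": 0, "wy": 0, "wz": 0}]'

```text
time_s: 3.87
ee_pos: [494.4, 168.8, 213.8]
ee_rot: [-180.0, -0.0, 159.6]
force: [-0.1, 0.8, 0.2]
gripper_width: 91.3
gripper_force: 0.0
```

```bash
python3 - <<'E'
from h import *
import pickle
s=env.state(); f=grab_frame("wrist"); pickle.dump((s,f),open("f1.pkl","wb"))
print(s["time_s"],s["qpos"].round(2),s["ee_pos"].round(1),s["ee_rot"].round(2))
save(f,"w2.png",k=1.2)
V=np.array(f["view"]); print((-V[:3,:3].T@V[:3,3]).round(1), onz(f,256,192,0).round(1))
m=(f["color"].max(2)<60).astype(np.uint8)
n,l,st,ce=cv2.connectedComponentsWithStats(m)
for i in range(1,n):
    if 300<st[i,4]: print(st[i],ce[i].round(1),onz(f,*ce[i],10).round(1))
E
```

```text
3.8667 [ 17.59  13.59  96.38  -0.    70.05 -52.02] [494.4 168.8 213.8] [-1.7999e+02 -1.0000e-02  1.5961e+02]
[418.7 196.8 386. ] [522.3 164.3   0. ]
[243 158  23  26 414] [252.8 171.3] [494.8 170.4  10. ]
[244 191  22  26 315] [253.7 203.2] [531.6 157.8  10. ]
[  96  221   76   59 1755] [151.3 257.1] [553.9  10.4  10. ]
[ 329  221   47   58 1600] [347.8 255.7] [639.3 245.6  10. ]
[    0   246   512   138 26652] [178.8 343.6] [689.7 -13.3  10. ]
[ 388  247  124   86 3432] [448.8 279.7] [725.3 366.5  10. ]
[478 291  34  33 611] [500.4 309.4] [807.2 435.   10. ]
[346 305  30  29 523] [360.5 317.9] [737.8 237.7  10. ]
```

View pics/w2.png

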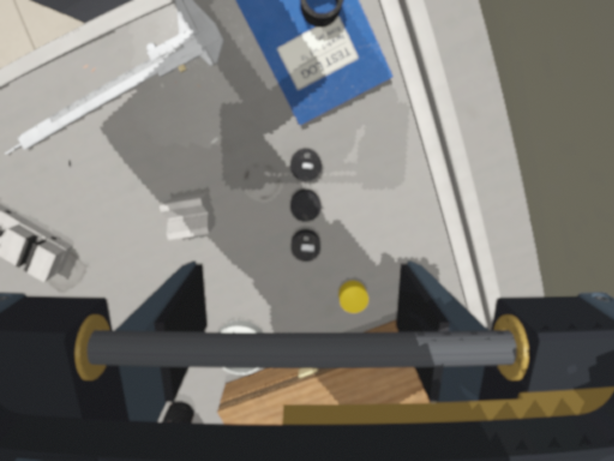

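The wrist view shows the row vertical in the picture: pucks at (306,165), (306,205) and (306,245) at 1.2×. The middle one is plain-backed and lies at about (495,170.5), which agrees with the top view. I'll descend with a 15° lean, keeping the puck near the lower pad corner so that the pads later clear the V-block.

move_arm --plan '[{"tx": 0.16, "ty": 0.045, "tz": 3.8, "wx": 0, "wy": 0, "wz": 0}, {"tx": 0.16, "ty": 0.045, "tz": 3.8, "wx": 0, "wy": 0, "wz": 0}, {"tx": 0.16, "ty": 0.045, "tz": 3.8, "wx": 0, "wy": 0, "wz": 0}, {"tx": 0.16, "ty": 0.045, "tz": 3.8, "wx": 0, "wy": 0, "wz": 0}, {"tx": 0, "ty": 0, "tz": 0, "wx": 0, "wy": -0.0873, "wz": 0}, {"tx": 0, "ty": 0, "tz": 0, "wx": 0, "wy": -0.0873, "wz": 0}, {"tx": 0, "ty": 0, "tz": 0, "wx": 0, "wy": -0.0872, "wz": 0}, {"tx": 0.36, "ty": 0, "tz": 1.35, "wx": 0, "wy": 0, "wz": 0}, {"tx": 0.36, "ty": 0, "tz": 1.35, "wx": 0, "wy": 0, "wz": 0}, {"tx": 0.27, "ty": 0, "tz": 1.0, "wx": 0, "wy": 0, "wz": 0}, {"tx": 0, "ty": 0, "tz": 0, "wx": 0, "wy": 0, "wz": 0}, {"tx": 0, "ty": 0, "tz": 0, "wx": 0, "wy": 0, "wz": 0}]'

```text
time_s: 4.92
ee_pos: [489.0, 172.7, 23.4]
ee_rot: [-180.0, 15.0, 159.7]
force: [-0.2, 0.8, 0.4]
gripper_width: 91.3
gripper_force: 0.0
```

```bash
python3 - <<'E'
from h import *
s=env.state(); f=grab_frame("wrist")
print(s["qpos"].round(2).tolist(),s["ee_pos"].round(1),s["ee_rot"].round(2))
save(f,"w3.png",(120,130,400,340),2)
E
```

```text
[25.0, 21.52, 120.26, -21.99, 29.4, -26.33] [489.  172.7  23.4] [-179.97   14.96  159.72]
```

View pics/w3.png

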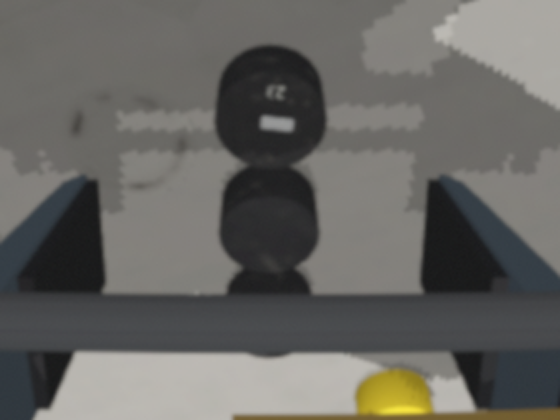

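The specimen sits centred between the fingers at (270,218) in the crop, and the neighbours are clear. I'll descend the last 18 mm and close.

move_arm --plan '[{"tx": 0.23, "ty": 0, "tz": 0.86, "wx": 0, "wy": 0, "wz": 0}, {"tx": 0.23, "ty": 0, "tz": 0.85, "wx": 0, "wy": 0, "wz": 0}, {"tx": 0, "ty": 0, "tz": 0, "wx": 0, "wy": 0, "wz": 0}, {"tx": 0, "ty": 0, "tz": 0, "wx": 0, "wy": 0, "wz": 0}]'

```text
time_s: 5.3
ee_pos: [488.8, 172.5, 5.3]
ee_rot: [-179.9, 15.0, 159.8]
force: [0.3, 0.1, -0.5]
gripper_width: 91.0
gripper_force: 0.0
```

move_arm --plan '[{"tx": 0, "ty": 0, "tz": 0, "wx": 0, "wy": 0, "wz": 0}, {"tx": 0, "ty": 0, "tz": 0, "wx": 0, "wy": 0, "wz": 0}, {"tx": 0, "ty": 0, "tz": 0, "wx": 0, "wy": 0, "wz": 0}, {"tx": 0, "ty": 0, "tz": 0, "wx": 0, "wy": 0, "wz": 0}, {"tx": 0, "ty": 0, "tz": 0, "wx": 0, "wy": 0, "wz": 0}, {"tx": 0, "ty": 0, "tz": 0, "wx": 0, "wy": 0, "wz": 0}, {"tx": 0, "ty": 0, "tz": 0, "wx": 0, "wy": 0, "wz": 0}, {"tx": 0, "ty": 0, "tz": 0, "wx": 0, "wy": 0, "wz": 0}]' --gripper 2.4 --force 25

```text
time_s: 5.97
ee_pos: [489.1, 172.7, 5.9]
ee_rot: [-180.0, 15.0, 159.8]
force: [0.2, -0.1, 0.3]
gripper_width: 40.8
gripper_force: 0.0
```

```bash
python3 - <<'E'
from h import *
s=env.state()
print(s["qpos"].round(2).tolist(),s["ee_pos"].round(1).tolist(),s["ee_rot"].round(2).tolist(),s["gripper_width"],s["gripper_force"],s["force"])
E
```

```text
[25.0, 23.21, 121.26, -24.0, 26.86, -24.12] [489.1, 172.7, 5.9] [-180.0, 15.01, 159.79] 40.80605244284094 0.0 [ 0.17117407 -0.13714294  0.25858891]
```

move_arm --plan '[{"tx": 0, "ty": 0, "tz": 0, "wx": 0, "wy": 0, "wz": 0}, {"tx": 0, "ty": 0, "tz": 0, "wx": 0, "wy": 0, "wz": 0}, {"tx": 0, "ty": 0, "tz": 0, "wx": 0, "wy": 0, "wz": 0}, {"tx": 0, "ty": 0, "tz": 0, "wx": 0, "wy": 0, "wz": 0}]'

```text
time_s: 6.3
ee_pos: [489.1, 172.8, 5.9]
ee_rot: [180.0, 15.0, 159.8]
force: [-0.3, -0.9, 1.0]
gripper_width: 29.1
gripper_force: 25.0
```

move_arm --plan '[{"tx": -0.26, "ty": 0, "tz": -0.97, "wx": 0, "wy": 0, "wz": 0}, {"tx": -0.52, "ty": 0, "tz": -1.94, "wx": 0, "wy": 0, "wz": 0}, {"tx": -0.78, "ty": 0, "tz": -2.9, "wx": 0, "wy": 0, "wz": 0}, {"tx": -0.78, "ty": 0, "tz": -2.9, "wx": 0, "wy": 0, "wz": 0}, {"tx": -0.78, "ty": 0, "tz": -2.9, "wx": 0, "wy": 0, "wz": 0}, {"tx": -0.78, "ty": 0, "tz": -2.9, "wx": 0, "wy": 0, "wz": 0}, {"tx": 0, "ty": 0, "tz": 0, "wx": 0, "wy": 0.0873, "wz": 0}, {"tx": 0, "ty": 0, "tz": 0, "wx": 0, "wy": 0.0873, "wz": 0}, {"tx": 0, "ty": 0, "tz": 0, "wx": 0, "wy": 0.0872, "wz": 0}, {"tx": 0, "ty": 0, "tz": 0, "wx": 0, "wy": 0, "wz": 0}]'

```text
time_s: 7.13
ee_pos: [492.2, 172.3, 157.3]
ee_rot: [179.9, 0.1, 159.7]
force: [0.8, -0.8, 0.1]
gripper_width: 29.4
gripper_force: 25.0
```

```bash
cat > kin.py <<'E'
from h import *
from scipy.optimize import least_squares
def fk(q,p):
    a1,d1,L2,a3,L3,d6,b=p
    r=np.radians(q)
    A=R.from_euler('z',r[0]); s=R.from_euler('y',r[1]+r[2])
    pos=np.array([a1,b,d1])+R.from_euler('y',r[1]).apply([0,0,L2])+s.apply([a3,0,L3])
    W=s*R.from_euler('z',r[3])*R.from_euler('y',r[4])
    pos=pos+W.apply([0,0,d6])
    return A.apply(pos), A*W*R.from_euler('z',r[5]+np.pi/2)
D=[([-76.95,18.34,89.69,0,72.04,-1.15],[140.96,-557.06,213.34],[-179.93,0,14.2]),
([17.59,13.59,96.38,0,70.05,-52.02],[494.4,168.8,213.8],[-180,0,159.61]),
([25.0,21.52,120.26,-21.99,29.4,-26.33],[489,172.7,23.4],[-180,15,159.72]),
([25.0,23.21,121.26,-24.0,26.86,-24.12],[489.1,172.7,5.9],[-180,15,159.79])]
E
python3 - <<'E'
from kin import *
s=env.state(); D.append((s["qpos"],s["ee_pos"],s["ee_rot"]))
print(s["qpos"].round(2).tolist(),s["ee_pos"].round(1).tolist(),s["ee_rot"].round(2).tolist(),s["gripper_width"],s["gripper_force"],s["force"].round(1),s["time_s"])
f=lambda p:np.concatenate([fk(q,p)[0]-x for q,x,_ in D]+[0.01*(p-[70,200,350,0,350,250,11.5])])
o=least_squares(f,[70,200,350,0,350,250,11.5]); print(o.x.round(1),f(o.x).round(2))
for q,x,e in D: print(((fk(q,o.x)[1]).inv()*R.from_euler('xyz',e,degrees=True)).magnitude())
np.save("p.npy",o.x)
# refine V-block & obstacles from wrist hover picture f1 and top
import pickle
s1,w=pickle.load(open("f1.pkl","rb")); t=pickle.load(open("f0.pkl","rb"))["top"]
save(w,"wv.png",(110,140,200,230),6)
E
```

```text
[17.98, 15.99, 101.72, 0.08, 62.14, -51.72] [492.2, 172.3, 157.3] [179.85, 0.07, 159.66] 29.416089466726245 24.999074935913086 [ 0.8 -0.8  0.1] 7.1333
[  1.8 145.5 585.   23.9 416.6 335.6  11.5] [-0.09  0.3   0.09  0.2   0.08 -0.1   0.03 -0.03 -0.06 -0.06 -0.    0.1
  0.14  0.06 -0.02 -0.68 -0.55  2.35  0.24  0.67  0.86  0.  ]
2.4521289156342097e-05
0.0003490658503987122
0.0007601841436920271
0.00022034425565249446
3.8905346662134804e-16
```

View pics/wv.png

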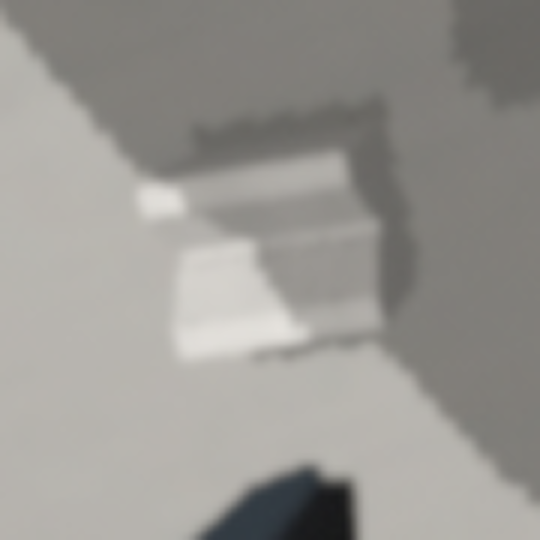

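The crop shows the V-block top: its corners are at crop (135,185), (345,150), (382,325) and (178,357), and the groove runs along the long edges. The grip is good at 29.4 mm and 25 N. The kinematic fit is within 1 mm.

```bash
cat >> kin.py <<'E'
P=np.load("p.npy"); LO=np.array([-177.97,-48.28,12.27,-77.06,2.81,-146.56]); HI=np.array([177.97,115.42,149.76,257.06,150.46,146.56])
def ik(x,Rm,q0):
    def g(q):
        a,b=fk(q,P); return np.concatenate([a-x,200*(b.inv()*Rm).as_rotvec()])
    o=least_squares(g,q0,bounds=(LO,HI)); return o.x,np.linalg.norm(o.fun)
def toolR(yaw,el):  # x-axis horizontal heading yaw when el=90(down); el = degrees below horizontal of z
    y=np.radians(yaw);e=np.radians(el); f=np.array([np.cos(y),np.sin(y),0]);u=np.array([0,0,1.])
    Z=f*np.cos(e)-u*np.sin(e); X=f*np.sin(e)+u*np.cos(e); Y=np.cross(Z,X)
    return R.from_matrix(np.column_stack([X,Y,Z]))
def tcp(puck,Rm,p,q): return np.array(puck)+Rm.apply([p,0,q])  # puck at tool (-p,0,-q)
E
python3 - <<'E'
from kin import *
import pickle
s1,w=pickle.load(open("f1.pkl","rb")); F=pickle.load(open("f0.pkl","rb")); t=F["top"]
C=[onz(w,110+u/6,140+v/6,30)[:2] for u,v in((135,185),(345,150),(382,325),(178,357))]
print(np.round(C,1).tolist(),[np.linalg.norm(C[i]-C[(i+1)%4]).round(1) for i in range(4)],np.mean(C,0).round(1))
d=C[1]-C[0]+C[2]-C[3]; gy=np.degrees(np.arctan2(d[1],d[0])); print("groove yaw",gy)
for n,(u,v,z) in dict(case=(411,228,56),vice1=(428,347,34),vice2=(455,390,34),tape=(513,383,15),dish=(354,262,14)).items(): print(n,onz(t,u/1.5,v/1.5,z).round(0))
V=np.append(np.mean(C,0),41)
q=env.state()["qpos"]
for el in (90,75,60,45,30,15):
    Rm=toolR(gy,el); x=tcp(V+[0,0,100],Rm,7,1.5); q,e=ik(x,Rm,q); print(el,q.round(1),round(e,2),x.round(1))
q,e=ik(tcp(V,Rm,7,1.5),Rm,q); print("V",q.round(1),round(e,2))
# grate: bright ring in top
g=t["color"].min(2); sub=g[160:225,295:345]; m=(sub>200).astype(np.uint8)
n,l,st,ce=cv2.connectedComponentsWithStats(m)
for i in range(1,n):
    if st[i,4]>30: print(st[i]+[295,160,0,0,0],(ce[i]+[295,160]).round(1))
save(t,"tg.png",(285,135,365,225),6.5)
E
```

```text
[[443.0, 46.2], [451.0, 86.0], [484.1, 78.8], [476.1, 39.3]] [np.float64(40.6), np.float64(33.8), np.float64(40.3), np.float64(33.8)] [463.5  62.6]
groove yaw 78.6139718496059
case [676. -55.  56.]
vice1 [460. -92.  34.]
vice2 [ 384. -143.   34.]
tape [ 399. -254.   15.]
dish [617.  49.  14.]
90 [  7.1  12.6 109.4   0.   58.   18.5] 0.0 [464.9  69.4 139.5]
75 [ -3.5  11.3 112.8  18.2  55.1  -2.4] 0.0 [465.   69.6 141.4]
60 [-13.9  13.1 116.1  36.1  58.  -24. ] 0.0 [464.9  69.3 143.2]
45 [-22.9  17.9 119.   49.7  65.2 -42.4] 0.0 [464.7  68.5 144.9]
30 [-29.6  25.2 121.2  58.6  74.5 -57. ] 0.0 [464.5  67.3 146.3]
15 [-33.6  34.5 122.7  64.   84.4 -68.8] 0.0 [464.2  65.8 147.4]
V [-33.6  46.4 123.8  65.7  78.9 -80.8] 0.0
[297 160  44  59 921] [317.1 198.1]
```

View pics/tg.png

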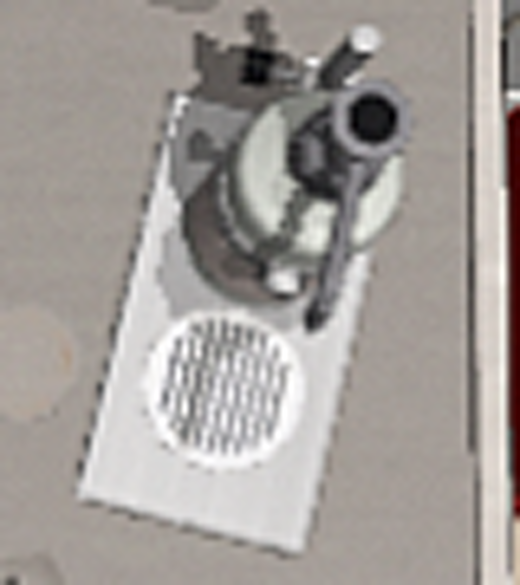

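V-block: 40.6×33.8 mm measured (40×34 given), centre (463.5,62.6), groove at yaw 78.6°. In the top crop the grate ring is centred at crop (224,388) and the spout end is at (315,325). I'll turn the tool above the V-block to 15° below horizontal.

move_arm --plan '[{"tx": 0, "ty": 0, "tz": 0, "wx": 0, "wy": 0, "wz": 0.1179}, {"tx": 0, "ty": 0, "tz": 0, "wx": 0, "wy": 0, "wz": 0.1179}, {"tx": 0, "ty": 0, "tz": 0, "wx": 0, "wy": 0, "wz": 0.1179}, {"tx": 0, "ty": 0, "tz": 0, "wx": 0, "wy": 0, "wz": 0.1179}, {"tx": 0, "ty": 0, "tz": 0, "wx": 0, "wy": 0, "wz": 0.1179}, {"tx": 0, "ty": 0, "tz": 0, "wx": 0, "wy": 0, "wz": 0.1179}, {"tx": 0, "ty": 0, "tz": 0, "wx": 0, "wy": 0, "wz": 0.1179}, {"tx": 0, "ty": 0, "tz": 0, "wx": 0, "wy": 0, "wz": 0.1179}, {"tx": 0, "ty": 0, "tz": 0, "wx": 0, "wy": 0, "wz": 0.1179}, {"tx": 0, "ty": 0, "tz": 0, "wx": 0, "wy": 0, "wz": 0.1179}, {"tx": 0, "ty": 0, "tz": 0, "wx": 0, "wy": 0, "wz": 0.1179}, {"tx": 0, "ty": 0, "tz": 0, "wx": 0, "wy": 0, "wz": 0.1179}]'

```text
time_s: 8.13
ee_pos: [488.2, 172.7, 156.2]
ee_rot: [179.9, 0.0, 78.4]
force: [-0.6, 0.5, -0.5]
gripper_width: 29.0
gripper_force: 25.0
```

move_arm --plan '[{"tx": -2.66, "ty": -0.16, "tz": 0, "wx": 0, "wy": 0, "wz": 0}, {"tx": -2.66, "ty": -0.16, "tz": 0, "wx": 0, "wy": 0, "wz": 0}, {"tx": -2.66, "ty": -0.16, "tz": 0, "wx": 0, "wy": 0, "wz": 0}, {"tx": -2.65, "ty": -0.16, "tz": 0, "wx": 0, "wy": 0, "wz": 0}, {"tx": 0, "ty": 0, "tz": 0, "wx": 0, "wy": 0.119, "wz": 0}, {"tx": 0, "ty": 0, "tz": 0, "wx": 0, "wy": 0.119, "wz": 0}, {"tx": 0, "ty": 0, "tz": 0, "wx": 0, "wy": 0.119, "wz": 0}, {"tx": 0, "ty": 0, "tz": 0, "wx": 0, "wy": 0.119, "wz": 0}]'

```text
time_s: 8.8
ee_pos: [461.8, 69.9, 157.4]
ee_rot: [179.7, -27.5, 78.9]
force: [-0.5, -0.0, -1.1]
gripper_width: 28.9
gripper_force: 25.0
```

move_arm --plan '[{"tx": 0, "ty": 0, "tz": 0, "wx": 0, "wy": 0.119, "wz": 0}, {"tx": 0, "ty": 0, "tz": 0, "wx": 0, "wy": 0.119, "wz": 0}, {"tx": 0, "ty": 0, "tz": 0, "wx": 0, "wy": 0.119, "wz": 0}, {"tx": 0, "ty": 0, "tz": 0, "wx": 0, "wy": 0.119, "wz": 0}, {"tx": 0, "ty": 0, "tz": 0, "wx": 0, "wy": 0.119, "wz": 0}, {"tx": 0, "ty": 0, "tz": 0, "wx": 0, "wy": 0.119, "wz": 0}, {"tx": 0, "ty": 0, "tz": 0, "wx": 0, "wy": 0.119, "wz": 0}, {"tx": 0, "ty": 0, "tz": 0, "wx": 0, "wy": 0, "wz": 0}, {"tx": 0, "ty": 0, "tz": 0, "wx": 0, "wy": 0, "wz": 0}]'

```text
time_s: 9.55
ee_pos: [461.5, 69.9, 154.8]
ee_rot: [-178.8, -74.9, 77.6]
force: [0.6, 0.9, -0.4]
gripper_width: 29.2
gripper_force: 25.0
```

```bash
cat >> kin.py <<'E'
def rel(x,Rm):
    s=env.state(); Rc=R.from_euler('xyz',s["ee_rot"],degrees=True)
    print("t",round(s["time_s"],2),"q",s["qpos"].round(1).tolist(),"pos",s["ee_pos"].round(1).tolist(),"rot",s["ee_rot"].round(2).tolist(),"w",round(s["gripper_width"],1),"F",s["force"].round(1).tolist())
    print("shift cm (tool):",(Rc.inv().apply(x-s["ee_pos"])/10).round(3),"turn rad:",(Rc.inv()*Rm).as_rotvec().round(4))
E
python3 - <<'E'
from kin import *
Rm=toolR(78.6,15); V=np.array([463.5,62.6,41]); 
for dz in (50,0): rel(tcp(V+[0,0,dz],Rm,7,1.5),Rm)
import pickle
f={n:grab_frame(n) for n in("scene","wrist")}; pickle.dump(f,open("f2.pkl","wb"))
p=[proj(f["scene"],tcp(V+[0,0,100],Rm,0,0))]; print(p)
a=cv2.resize(f["scene"]["color"][130:310,170:360],None,fx=2,fy=2,interpolation=2); b=f["wrist"]["color"][:360]
im=np.zeros((360,380+410,3),np.uint8); im[:,:380]=a; im[:,380:]=b[:,50:460]
cv2.imwrite("pics/f2.png",im[:,:,::-1])
E
```

```text
t 9.55 q [-33.3, 33.4, 123.0, 64.0, 84.6, -67.8] pos [461.5, 69.9, 154.8] rot [-178.83, -74.89, 77.6] w 29.2 F [0.6, 0.9, -0.4]
shift cm (tool): [-5.636  0.372  1.154] turn rad: [-0.0036  0.0018 -0.0045]
t 9.55 q [-33.3, 33.4, 123.0, 64.0, 84.6, -67.8] pos [461.5, 69.9, 154.8] rot [-178.83, -74.89, 77.6] w 29.2 F [0.6, 0.9, -0.4]
shift cm (tool): [-10.463   0.399   2.457] turn rad: [-0.0036  0.0018 -0.0045]
[array([259.85239024, 211.14537768])]
```

View pics/f2.png

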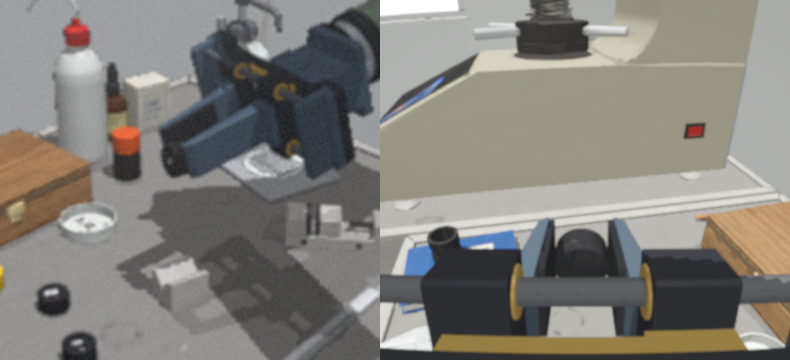

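The specimen is held between the fingertips at (580,250) in the wrist half, above the V-block seen at (185,280) in the scene half. I'll go down to 50 mm above the seat.

move_arm --plan '[{"tx": -1.41, "ty": 0.1, "tz": 0.29, "wx": -0.0036, "wy": 0.0018, "wz": -0.0045}, {"tx": -1.41, "ty": 0.09, "tz": 0.29, "wx": 0, "wy": 0, "wz": 0}, {"tx": -1.41, "ty": 0.09, "tz": 0.29, "wx": 0, "wy": 0, "wz": 0}, {"tx": -1.41, "ty": 0.09, "tz": 0.28, "wx": 0, "wy": 0, "wz": 0}, {"tx": 0, "ty": 0, "tz": 0, "wx": 0, "wy": 0, "wz": 0}, {"tx": 0, "ty": 0, "tz": 0, "wx": 0, "wy": 0, "wz": 0}]'

```text
time_s: 10.15
ee_pos: [465.4, 66.2, 100.2]
ee_rot: [178.3, -75.0, 80.4]
force: [-0.6, -0.1, -0.3]
gripper_width: 28.9
gripper_force: 25.0
```

```bash
python3 - <<'E'
from kin import *
Rm=toolR(78.6,15); V=np.array([463.5,62.6,41]); 
for dz in (3,0): rel(tcp(V+[0,0,dz],Rm,7,1.5),Rm)
f=grab_frame("wrist")
# V-block top corners predicted vs image not visible from here; check with scene
E
```

```text
t 10.15 q [-33.5, 39.9, 123.7, 64.8, 81.6, -75.1] pos [465.4, 66.2, 100.2] rot [178.26, -75.0, 80.37] w 28.9 F [-0.6, -0.1, -0.3]
shift cm (tool): [-4.829 -0.156  1.232] turn rad: [ 0.0006 -0.      0.008 ]
t 10.15 q [-33.5, 39.9, 123.7, 64.8, 81.6, -75.1] pos [465.4, 66.2, 100.2] rot [178.26, -75.0, 80.37] w 28.9 F [-0.6, -0.1, -0.3]
shift cm (tool): [-5.119 -0.158  1.309] turn rad: [ 0.0006 -0.      0.008 ]
```

move_arm --plan '[{"tx": -1.21, "ty": -0.04, "tz": 0.31, "wx": 0, "wy": 0, "wz": 0.008}, {"tx": -1.21, "ty": -0.04, "tz": 0.31, "wx": 0, "wy": 0, "wz": 0}, {"tx": -1.21, "ty": -0.04, "tz": 0.31, "wx": 0, "wy": 0, "wz": 0}, {"tx": -1.2, "ty": -0.04, "tz": 0.3, "wx": 0, "wy": 0, "wz": 0}, {"tx": 0, "ty": 0, "tz": 0, "wx": 0, "wy": 0, "wz": 0}, {"tx": 0, "ty": 0, "tz": 0, "wx": 0, "wy": 0, "wz": 0}, {"tx": 0, "ty": 0, "tz": 0, "wx": 0, "wy": 0, "wz": 0}]'

```text
time_s: 10.78
ee_pos: [463.9, 65.4, 50.1]
ee_rot: [-179.9, -75.1, 78.4]
force: [-0.1, -0.2, 0.2]
gripper_width: 29.1
gripper_force: 25.0
```

```bash
python3 - <<'E'
from kin import *
Rm=toolR(78.6,15); V=np.array([463.5,62.6,41]); 
rel(tcp(V+[0,0,0],Rm,7,1.5),Rm)
E
```

```text
t 10.78 q [-33.7, 46.0, 124.2, 65.7, 79.0, -80.7] pos [463.9, 65.4, 50.1] rot [-179.88, -75.09, 78.37] w 29.1 F [-0.1, -0.2, 0.2]
shift cm (tool): [-0.256  0.017  0.113] turn rad: [ 0.0017 -0.0015 -0.001 ]
```

move_arm --plan '[{"tx": -0.1, "ty": 0.02, "tz": 0.05, "wx": 0, "wy": 0, "wz": 0}, {"tx": -0.1, "ty": 0, "tz": 0.04, "wx": 0, "wy": 0, "wz": 0}, {"tx": 0, "ty": 0, "tz": 0, "wx": 0, "wy": 0, "wz": 0}, {"tx": 0, "ty": 0, "tz": 0, "wx": 0, "wy": 0, "wz": 0}]'

```text
time_s: 11.12
ee_pos: [464.0, 65.6, 47.0]
ee_rot: [-179.6, -75.1, 78.0]
force: [0.1, -0.6, 0.8]
gripper_width: 29.2
gripper_force: 25.0
```

move_arm --plan '[{"tx": -0.1, "ty": 0, "tz": 0.03, "wx": 0, "wy": 0, "wz": 0}, {"tx": 0, "ty": 0, "tz": 0, "wx": 0, "wy": 0, "wz": 0}, {"tx": 0, "ty": 0, "tz": 0, "wx": 0, "wy": 0, "wz": 0}]'

```text
time_s: 11.37
ee_pos: [464.2, 65.8, 46.7]
ee_rot: [-179.5, -75.2, 78.0]
force: [1.2, -2.0, 6.0]
gripper_width: 29.1
gripper_force: 25.0
```

Seated at about 6 N. I'll release and back off.

move_arm --plan '[{"tx": 0.03, "ty": 0, "tz": 0, "wx": 0, "wy": 0, "wz": 0}, {"tx": 0, "ty": 0, "tz": 0, "wx": 0, "wy": 0, "wz": 0}, {"tx": 0, "ty": 0, "tz": 0, "wx": 0, "wy": 0, "wz": 0}, {"tx": 0, "ty": 0, "tz": 0, "wx": 0, "wy": 0, "wz": 0}, {"tx": 0, "ty": 0, "tz": 0, "wx": 0, "wy": 0, "wz": 0}, {"tx": 0, "ty": 0, "tz": 0, "wx": 0, "wy": 0, "wz": 0}]' --gripper 5.5

```text
time_s: 11.87
ee_pos: [463.8, 65.8, 45.8]
ee_rot: [-179.4, -75.1, 77.9]
force: [0.1, 0.3, -0.3]
gripper_width: 55.2
gripper_force: 0.0
```

move_arm --plan '[{"tx": 0, "ty": 0, "tz": -0.6, "wx": 0, "wy": 0, "wz": 0}, {"tx": 0, "ty": 0, "tz": -1.5, "wx": 0, "wy": 0, "wz": 0}, {"tx": 0, "ty": 0, "tz": -2.0, "wx": 0, "wy": 0, "wz": 0}, {"tx": 2.0, "ty": 0, "tz": -2.0, "wx": 0, "wy": 0, "wz": 0}, {"tx": 3.5, "ty": 0, "tz": -1.0, "wx": 0, "wy": 0, "wz": 0}, {"tx": 3.8, "ty": 0, "tz": 0, "wx": 0, "wy": 0, "wz": 0}, {"tx": 0, "ty": 0, "tz": 0, "wx": 0, "wy": 0, "wz": 0}, {"tx": 0, "ty": 0, "tz": 0, "wx": 0, "wy": 0, "wz": 0}]'

```text
time_s: 12.53
ee_pos: [455.1, 21.7, 155.2]
ee_rot: [179.7, -75.0, 78.8]
force: [0.2, 0.2, 0.1]
gripper_width: 55.5
gripper_force: 0.0
```

```bash
python3 - <<'E'
from kin import *
import pickle
f={n:grab_frame(n) for n in("scene","top")}; pickle.dump(f,open("f3.pkl","wb"))
s=f["scene"]; V=np.array([463.5,62.6])
for n,z in (("bench",0),("blocktop",30),("puckctr",41),("pucktop",56)): print(n,proj(s,[*V,z]).round(1))
u,v=proj(s,[*V,43]).astype(int); sub=s["color"][v-14:v+20,u-14:u+15].max(2)
for r in sub[::2]: print(' '.join('%3d'%x for x in r))
t=f["top"]; F0=pickle.load(open("f0.pkl","rb"))
d=np.abs(t["color"].astype(int)-F0["top"]["color"]).max(2)
print("top",proj(t,[*V,41]).round(1))
u,v=proj(t,[*V,41]).astype(int)
for r in t["color"][v-10:v+11,u-12:u+13].max(2): print(' '.join('%3d'%x for x in r))
rel(tcp([*V,41],toolR(78.6,90),7,1),toolR(78.6,90))
E
```

```text
bench [260.5 277.5]
blocktop [260.4 264.2]
puckctr [260.3 259.3]
pucktop [260.3 252.4]
151 145 149 144 148 146 147 144 149 148 146 142 143 133 121 107  94  94  87  91  93  91  91  93  86  88  94  91  92
144 147 148 147 148 145 142 147 140 134 119 109  98  92  91  91  94  93  94  91  92  88  92  90  93  90  92  94  94
148 149 149 144 143 135 119 107  97  90  92  92  91  88  94  93  91  93  92  94 102 104 112 125 115  99  92  87  88
144 133 115 105  96  94  93  90  95  93  90  92  89  94  93  84  88 102 125 137 141 146 146 145 139 122  92  90  86
 97  90  91  87  89  93  94  88  92  91  91  79  72  65  61  60  62  77 110 134 142 144 145 145 145 145 121 105  93
120 124 114 108 104 102  87  66  56  60  56  59  57  58  60  60  62  55  58  89 126 137 147 143 143 147 143 143 119
146 143 147 145 143 129  87  58  49  47  49  54  56  60  58  56  54  56  57  56  78 121 142 145 148 144 145 148 142
142 146 143 149 141 125  89  50  42  41  47  50  57  57  57  54  56  52  50  58  62  93 135 146 149 146 143 145 149
144 145 145 147 151 137 100  58  47  61  63  58  44  51  54  56  46  53  56  50  53  
[... 2589 characters left out ...]
185 178 142 145 143 170 215 211 180 196 137 186 255 255 252 255 120 190 188 184 188 185
183 183 185 185 182 159 161 164 166 163 150 139 186 210 248 255 253 248 255 118 188 189 184 186 185
185 181 179 181 184 184 187 187 188 187 161 164 161 161 139 129 166 164 238 147 187 184 186 187 185
186 182 183 184 188 185 187 183 187 188 188 189 187 184 165 162 161 147 182 187 185 186 187 186 182
186 183 188 185 186 186 186 186 186 188 188 186 183 187 192 189 187 164 187 189 186 185 189 186 186
t 12.63 q [-38.5, 34.5, 120.3, 59.5, 87.4, -67.5] pos [455.0, 21.8, 153.6] rot [-179.38, -75.06, 77.88] w 55.0 F [-0.2, 0.0, -0.2]
shift cm (tool): [-9.725  0.053  7.632] turn rad: [-1.00e-03 -1.31e+00 -3.60e-03]
```

The dark block in both views sits over the V-block centre (top ≈ (228.5,228), about 19 mm wide along the groove), so the puck stands on edge as planned. Next I'll plan the second grip and the path to the grate.

```bash
python3 - <<'E'
from kin import *
import pickle
F=pickle.load(open("f0.pkl","rb")); t=F["top"]; sc=F["scene"]; f3=pickle.load(open("f3.pkl","rb"))
print("grate top",onz(t,319.2,194.2,10).round(1),"scene",onz(sc,307,212,10).round(1))
pu=285+372.5/6.5-.5; pv=135+117.5/6.5-.5; print("pump",onz(t,pu,pv,205).round(1))
print("corners",[onz(t,285+(u+.5)/6.5-.5,135+(v+.5)/6.5-.5,8).round(1)[:2] for u,v in((80,495),(300,550),(172,95))])
print("spout tip",onz(t,285+315.5/6.5-.5,135+325/6.5-.5,176).round(1))
# ring via ellipse fit: scene bright ring
g=cv2.cvtColor(sc["color"],cv2.COLOR_RGB2GRAY)[200:225,285:330]
m=(g>190).astype(np.uint8)
pts=np.argwhere(m)[:,::-1].astype(np.float32)
print(len(pts),pts.min(0)+[285,200],pts.max(0)+[285,200])
gt=cv2.cvtColor(t["color"],cv2.COLOR_RGB2GRAY)[180:210,300:338]
ms=(gt<150).astype(np.uint8); n,l,st,ce=cv2.connectedComponentsWithStats(cv2.morphologyEx(ms,cv2.MORPH_CLOSE,np.ones((3,3),np.uint8)))
for i in range(1,n):
    if st[i,4]>40: print("slots",st[i]+[300,180,0,0,0],ce[i]+[300,180])
V=np.array([463.5,62.6,41]); G=np.array([566,-191,19.])
dark=(f3["top"]["color"].max(2)<70).astype(np.uint8)[215:240,215:242]
n,l,st,ce=cv2.connectedComponentsWithStats(dark); i=1+st[1:,4].argmax(); c=ce[i]+[215,215]; print("puck V",c,onz(f3["top"],*c,44).round(1))
q=env.state()["qpos"]
def go(n,x,Rm):
    global q; q,e=ik(x,Rm,q); print(n,q.round(0),round(e,2),x.round(1))
p,qq=9,1.5
for el in(45,75,107): go("V up%d"%el,tcp(V+[0,0,80],toolR(78.6,el),p,qq),toolR(78.6,el))
go("V grip",tcp(V,toolR(78.6,107),p,qq),toolR(78.6,107))
for el in(107,75,45,17): go("V lift%d"%el,tcp(V+[0,0,110],toolR(78.6,el),p,qq),toolR(78.6,el))
f=toolR(76,0).apply([0,0,1])
for n,d,z in(("pre",100,110),("low",100,25),("in",0,25),("down",0,0)): go(n,tcp(G-d*f+[0,0,z],toolR(76,17),p,qq),toolR(76,17))
E
```

```text
grate top [ 569.6 -190.    10. ] scene [ 564.2 -183.6   10. ]
pump [ 640.5 -205.   205. ]
corners [array([ 520.5, -126.8]), array([ 499.2, -223.6]), array([ 701.9, -166.2])]
spout tip [ 569.  -190.6  176. ]
28 [293. 205.] [320. 216.]
slots [319 180  19   6  54] [329.03703704 181.31481481]
slots [311 184  15  19  86] [316.05813953 190.6627907 ]
puck V [228.47826087 227.85507246] [464.8  62.4  44. ]
V up45 [-23.  20. 120.  51.  63. -45.] 0.0 [465.   69.9 126.3]
V up75 [ -3.  13. 114.  19.  52.  -3.] 0.0 [465.3  71.5 121.9]
V up107 [ 18.  19. 107. -17.  64.  38.] 0.0 [465.1  70.6 116.9]
V grip [ 18.  24. 112. -19.  53.  42.] 0.0 [465.1  70.6  36.9]
V lift107 [ 18.  17. 105. -16.  68.  36.] 0.0 [465.1  70.6 146.9]
V lift75 [ -3.  11. 112.  18.  57.  -2.] 0.0 [465.3  71.5 151.9]
V lift45 [-23.  17. 118.  49.  66. -41.] 0.0 [465.   69.9 156.3]
V lift17 [-33.  32. 122.  63.  84. -66.] 0.0 [464.3  66.6 159.2]
pre [-53.  50.  80.  51. 106. -52.] 0.0 [ 542.8 -284.1  137.2]
low [-53.  56.  81.  49. 101. -57.] 0.0 [ 542.8 -284.1   52.2]
in [-46.  53.  90.  54.  94. -60.] 0.0 [ 567.  -187.1   52.2]
down [-46.  55.  90.  54.  93. -61.] 0.0 [ 567.  -187.1   27.2]
```

move_arm --plan '[{"tx": 0, "ty": 0, "tz": 0, "wx": 0, "wy": -0.123, "wz": 0}, {"tx": 0, "ty": 0, "tz": 0, "wx": 0, "wy": -0.123, "wz": 0}, {"tx": 0, "ty": 0, "tz": 0, "wx": 0, "wy": -0.123, "wz": 0}, {"tx": 0, "ty": 0, "tz": 0, "wx": 0, "wy": -0.123, "wz": 0}, {"tx": 0, "ty": 0, "tz": 0, "wx": 0, "wy": -0.123, "wz": 0}, {"tx": 0, "ty": 0, "tz": 0, "wx": 0, "wy": -0.123, "wz": 0}, {"tx": 0, "ty": 0, "tz": 0, "wx": 0, "wy": -0.123, "wz": 0}, {"tx": 0, "ty": 0, "tz": 0, "wx": 0, "wy": -0.123, "wz": 0}, {"tx": 0, "ty": 0, "tz": 0, "wx": 0, "wy": -0.123, "wz": 0}, {"tx": 0, "ty": 0, "tz": 0, "wx": 0, "wy": -0.123, "wz": 0}, {"tx": 0, "ty": 0, "tz": 0, "wx": 0, "wy": -0.123, "wz": 0}, {"tx": 0, "ty": 0, "tz": 0, "wx": 0, "wy": -0.123, "wz": 0}]' --gripper 6.0

```text
time_s: 13.63
ee_pos: [455.6, 21.8, 153.9]
ee_rot: [-179.9, 9.8, 78.5]
force: [-0.2, -0.4, -0.9]
gripper_width: 60.1
gripper_force: 0.0
```

move_arm --plan '[{"tx": 0, "ty": 0, "tz": 0, "wx": 0, "wy": -0.123, "wz": 0}, {"tx": 1.55, "ty": 0, "tz": -0.47, "wx": 0, "wy": 0, "wz": 0}, {"tx": 1.55, "ty": 0, "tz": -0.47, "wx": 0, "wy": 0, "wz": 0}, {"tx": 1.5, "ty": 0, "tz": -0.47, "wx": 0, "wy": 0, "wz": 0}, {"tx": 0, "ty": 0, "tz": 0, "wx": 0, "wy": 0, "wz": 0}, {"tx": 0, "ty": 0, "tz": 0, "wx": 0, "wy": 0, "wz": 0}]'

```text
time_s: 14.13
ee_pos: [464.5, 69.1, 153.0]
ee_rot: [-179.7, 16.6, 78.7]
force: [-0.4, -0.3, -0.0]
gripper_width: 59.9
gripper_force: 0.0
```

```bash
cat > w.py <<'E'
from kin import *
import pickle
f=grab_frame("wrist"); pickle.dump(f,open("f4.pkl","wb"))
V=np.array([464,62.5,41]); Rm=toolR(78.6,107)
for dz in (30,0): rel(tcp(V+[0,0,dz],Rm,9,1.5),Rm)
print("expect puck px",proj(f,V).round(1))
dark=(f["color"].max(2)<70).astype(np.uint8)
n,l,st,ce=cv2.connectedComponentsWithStats(dark)
for i in range(1,n):
    if 300<st[i,4]<9000: print(st[i],ce[i].round(1),onz(f,*ce[i],45).round(1))
E
python3 w.py
```

```text
t 14.18 q [17.2, 16.2, 104.4, -15.5, 68.6, 35.5] pos [464.3, 68.5, 153.3] rot [-179.68, 16.64, 78.59] w 60.0 F [-0.9, 0.3, -0.0]
shift cm (tool): [2.682 0.135 8.21 ] turn rad: [-0.0056 -0.0063 -0.0001]
t 14.18 q [17.2, 16.2, 104.4, -15.5, 68.6, 35.5] pos [464.3, 68.5, 153.3] rot [-179.68, 16.64, 78.59] w 60.0 F [-0.9, 0.3, -0.0]
shift cm (tool): [ 3.541  0.151 11.085] turn rad: [-0.0056 -0.0063 -0.0001]
expect puck px [254.  163.6]
[201   0  33  29 498] [219.2  15.6] [463.3 181.2  45. ]
[296   5  40  41 982] [315.6  25.1] [527.3 162.3  45. ]
[237 149  33  30 822] [252.7 164. ] [463.2  64.4  45. ]
[450 196  37  34 661] [465.6 210.2] [656.4 -24.2  45. ]
[ 133  221  126   60 1599] [185.  260.4] [371.3 -32.8  45. ]
```

Measured puck pixel (252.7,164) against the predicted (254,163.6), so it agrees. Descending on the puck.

move_arm --plan '[{"tx": 0.89, "ty": 0.03, "tz": 2.74, "wx": -0.0056, "wy": -0.0063, "wz": 0}, {"tx": 0.89, "ty": 0.03, "tz": 2.74, "wx": 0, "wy": 0, "wz": 0}, {"tx": 0.89, "ty": 0.02, "tz": 2.73, "wx": 0, "wy": 0, "wz": 0}, {"tx": 0.3, "ty": 0, "tz": 0.8, "wx": 0, "wy": 0, "wz": 0}, {"tx": 0.15, "ty": 0, "tz": 0.6, "wx": 0, "wy": 0, "wz": 0}, {"tx": 0, "ty": 0, "tz": 0, "wx": 0, "wy": 0, "wz": 0}, {"tx": 0, "ty": 0, "tz": 0, "wx": 0, "wy": 0, "wz": 0}, {"tx": 0, "ty": 0, "tz": 0, "wx": 0, "wy": 0, "wz": 0}]'

```text
time_s: 14.85
ee_pos: [467.3, 71.0, 54.8]
ee_rot: [179.7, 16.8, 78.5]
force: [1.4, 0.1, -1.0]
gripper_width: 60.1
gripper_force: 0.0
```

```bash
python3 w.py
```

```text
t 14.9 q [17.7, 23.0, 111.2, -18.1, 55.2, 40.8] pos [467.2, 71.1, 54.8] rot [179.67, 16.81, 78.46] w 60.0 F [1.4, 0.4, 0.7]
shift cm (tool): [-0.438 -0.137 -1.136] turn rad: [ 0.005  -0.0034 -0.0023]
t 14.9 q [17.7, 23.0, 111.2, -18.1, 55.2, 40.8] pos [467.2, 71.1, 54.8] rot [179.67, 16.81, 78.46] w 60.0 F [1.4, 0.4, 0.7]
shift cm (tool): [ 0.43  -0.154  1.736] turn rad: [ 0.005  -0.0034 -0.0023]
expect puck px [250.3 240.2]
[ 158    0   62   54 2452] [189.3  24.8] [463.3 186.5  45. ]
[ 311   17   60   60 1881] [339.9  48.3] [524.7 164.5  45. ]
[ 226  218   46   49 1794] [248.4 242.1] [463.2  64.6  45. ]
[ 167  221   31   57 1142] [185.  255.6] [421.9  61.7  45. ]
[ 305  221   31   57 1135] [317.  255.7] [503.3  44.6  45. ]
[ 352  249  119   86 6138] [415.1 290.4] [569.4  -4.9  45. ]
[170 306  18  29 338] [177.7 317.7] [396.7   2.4  45. ]
```

move_arm --plan '[{"tx": 0.14, "ty": -0.2, "tz": 0.55, "wx": 0.005, "wy": -0.003, "wz": 0}, {"tx": 0.14, "ty": 0, "tz": 0.55, "wx": 0, "wy": 0, "wz": 0}, {"tx": 0.13, "ty": 0, "tz": 0.55, "wx": 0, "wy": 0, "wz": 0}, {"tx": 0, "ty": 0, "tz": 0, "wx": 0, "wy": 0, "wz": 0}, {"tx": 0, "ty": 0, "tz": 0, "wx": 0, "wy": 0, "wz": 0}, {"tx": 0, "ty": 0, "tz": 0, "wx": 0, "wy": 0, "wz": 0}]'

```text
time_s: 15.4
ee_pos: [464.1, 70.5, 36.4]
ee_rot: [-179.9, 17.1, 78.5]
force: [-0.1, -0.4, 0.3]
gripper_width: 59.5
gripper_force: 0.0
```

```bash
python3 w.py
```

```text
t 15.45 q [17.7, 24.5, 112.3, -18.6, 53.2, 41.7] pos [464.2, 70.6, 36.6] rot [-179.9, 17.05, 78.52] w 60.2 F [-0.2, 1.4, 0.1]
shift cm (tool): [-0.868  0.136 -2.911] turn rad: [-0.0022  0.0008 -0.0014]
t 15.45 q [17.7, 24.5, 112.3, -18.6, 53.2, 41.7] pos [464.2, 70.6, 36.6] rot [-179.9, 17.05, 78.52] w 60.2 F [-0.2, 1.4, 0.1]
shift cm (tool): [ 0.012  0.141 -0.042] turn rad: [-0.0022  0.0008 -0.0014]
expect puck px [255.6 259.7]
[ 154    0   69   58 2949] [189.4  26.7] [463.5 186.4  45. ]
[ 324   17   67   67 2205] [355.6  52.3] [523.2 165.2  45. ]
[ 167  221   31   57 1128] [185.  255.5] [427.   77.1  45. ]
[ 305  221   31   57 1120] [317.  255.7] [498.5  62.4  45. ]
[ 229  234   51   44 1752] [253.4 257.1] [463.9  68.6  45. ]
[ 353  249  117   86 5812] [413.5 290.2] [555.3  19.9  45. ]
[171 306  17  29 317] [178.  317.7] [404.7  24.4  45. ]
[316 306  16  29 336] [324.5 317.8] [498.7   5.3  45. ]
```

move_arm --plan '[{"tx": 0, "ty": 0.1, "tz": 0, "wx": 0, "wy": 0, "wz": 0}, {"tx": 0, "ty": 0, "tz": 0, "wx": 0, "wy": 0, "wz": 0}, {"tx": 0, "ty": 0, "tz": 0, "wx": 0, "wy": 0, "wz": 0}, {"tx": 0, "ty": 0, "tz": 0, "wx": 0, "wy": 0, "wz": 0}, {"tx": 0, "ty": 0, "tz": 0, "wx": 0, "wy": 0, "wz": 0}, {"tx": 0, "ty": 0, "tz": 0, "wx": 0, "wy": 0, "wz": 0}, {"tx": 0, "ty": 0, "tz": 0, "wx": 0, "wy": 0, "wz": 0}, {"tx": 0, "ty": 0, "tz": 0, "wx": 0, "wy": 0, "wz": 0}]' --gripper 2.4 --force 8

```text
time_s: 16.12
ee_pos: [465.5, 70.3, 36.7]
ee_rot: [-179.9, 17.0, 78.5]
force: [0.7, -0.2, 0.7]
gripper_width: 29.6
gripper_force: 8.0
```

move_arm --plan '[{"tx": 0, "ty": 0, "tz": 0, "wx": 0, "wy": 0, "wz": 0}, {"tx": 0, "ty": 0, "tz": 0, "wx": 0, "wy": 0, "wz": 0}, {"tx": 0, "ty": 0, "tz": 0, "wx": 0, "wy": 0, "wz": 0}]' --force 25

```text
time_s: 16.37
ee_pos: [465.3, 70.3, 36.7]
ee_rot: [-179.9, 17.0, 78.5]
force: [1.0, 0.7, 1.6]
gripper_width: 29.1
gripper_force: 25.0
```

```bash
python3 w.py
```

```text
t 16.42 q [17.7, 24.5, 112.2, -18.6, 53.3, 41.6] pos [465.3, 70.3, 36.7] rot [-179.92, 17.04, 78.51] w 29.1 F [1.0, 1.1, 2.0]
shift cm (tool): [-0.865  0.021 -2.899] turn rad: [-0.0018  0.0007 -0.0014]
t 16.42 q [17.7, 24.5, 112.2, -18.6, 53.3, 41.6] pos [465.3, 70.3, 36.7] rot [-179.92, 17.04, 78.51] w 29.1 F [1.0, 1.1, 2.0]
shift cm (tool): [ 0.014  0.025 -0.031] turn rad: [-0.0018  0.0007 -0.0014]
expect puck px [253.4 259.5]
[ 152    0   68   58 2957] [186.6  26.7] [463.7 186.4  45. ]
[ 321   17   67   67 2223] [352.9  52.3] [523.5 165.2  45. ]
[ 206  221   91   57 3367] [250.8 256.2] [463.9  69.1  45. ]
[  91  250  106   97 7410] [141.5 293.7] [391.3  50.9  45. ]
[ 306  250  106   86 5813] [356.8 289.9] [521.4  28.1  45. ]
```

Held at 29.1 mm with no side force. I'll lift and turn 90°.

move_arm --plan '[{"tx": -0.15, "ty": 0, "tz": -0.48, "wx": 0, "wy": 0, "wz": 0}, {"tx": -0.45, "ty": 0, "tz": -1.48, "wx": 0, "wy": 0, "wz": 0}, {"tx": -0.85, "ty": 0, "tz": -2.78, "wx": 0, "wy": 0, "wz": 0}, {"tx": -0.9, "ty": 0, "tz": -2.94, "wx": 0, "wy": 0, "wz": 0}, {"tx": -0.9, "ty": 0, "tz": -2.94, "wx": 0, "wy": 0, "wz": 0}, {"tx": 0, "ty": 0, "tz": 0, "wx": 0, "wy": 0.1208, "wz": 0}, {"tx": 0, "ty": 0, "tz": 0, "wx": 0, "wy": 0.1208, "wz": 0}, {"tx": 0, "ty": 0, "tz": 0, "wx": 0, "wy": 0.1208, "wz": 0}, {"tx": 0, "ty": 0, "tz": 0, "wx": 0, "wy": 0.1208, "wz": 0}, {"tx": 0, "ty": 0, "tz": 0, "wx": 0, "wy": 0.1208, "wz": 0}]'

```text
time_s: 17.25
ee_pos: [465.3, 70.7, 149.0]
ee_rot: [179.9, -17.9, 78.5]
force: [-0.7, 0.4, -0.0]
gripper_width: 29.2
gripper_force: 25.0
```

move_arm --plan '[{"tx": 0, "ty": 0, "tz": 0, "wx": 0, "wy": 0.1208, "wz": 0}, {"tx": 0, "ty": 0, "tz": 0, "wx": 0, "wy": 0.1208, "wz": 0}, {"tx": 0, "ty": 0, "tz": 0, "wx": 0, "wy": 0.1208, "wz": 0}, {"tx": 0, "ty": 0, "tz": 0, "wx": 0, "wy": 0.1208, "wz": 0}, {"tx": 0, "ty": 0, "tz": 0, "wx": 0, "wy": 0.1208, "wz": 0}, {"tx": 0, "ty": 0, "tz": 0, "wx": 0, "wy": 0.1208, "wz": 0}, {"tx": 0, "ty": 0, "tz": 0, "wx": 0, "wy": 0.1208, "wz": 0}, {"tx": 0, "ty": 0, "tz": 0, "wx": 0, "wy": 0.1208, "wz": 0}, {"tx": 0, "ty": 0, "tz": 0, "wx": 0, "wy": 0, "wz": 0}, {"tx": 0, "ty": 0, "tz": 0, "wx": 0, "wy": 0, "wz": 0}]'

```text
time_s: 18.08
ee_pos: [465.2, 70.0, 146.4]
ee_rot: [-178.7, -72.9, 77.2]
force: [-0.1, 0.6, 0.3]
gripper_width: 29.1
gripper_force: 25.0
```

```bash
cat > g.py <<'E'
from kin import *
G=np.array([569.3,-190,19.]); Rm=toolR(77.6,17); f=toolR(77.6,0).apply([0,0,1])
import sys
for d,z in eval(sys.argv[1]): print(d,z); rel(tcp(G-d*f+[0,0,z],Rm,9,1.5),Rm)
E
python3 g.py "[(100,110)]"
python3 - <<'E'
from kin import *
import pickle
f=grab_frame("wrist"); pickle.dump(f,open("f5.pkl","wb")); s=env.state()
Rc=R.from_euler('xyz',s["ee_rot"],degrees=True); c=s["ee_pos"]+Rc.apply([-9,0,-1.5]); print("puck at",c.round(1))
up=np.array([0,0,9]); print("face ctr px",proj(f,c+up).round(1),"back",proj(f,c-up).round(1))
u,v=proj(f,c+up).astype(int); 
for r in f["color"][v-20:v+21:2,u-30:u+31:3].max(2): print(' '.join('%3d'%x for x in r))
E
```

```text
100 110
t 18.08 q [-32.7, 33.1, 122.9, 63.9, 82.7, -67.1] pos [465.2, 70.0, 146.4] rot [-178.73, -72.92, 77.2] w 29.1 F [-0.1, 0.6, 0.3]
shift cm (tool): [-10.47   15.289 -31.274] turn rad: [-0.0155  0.0014 -0.002 ]
puck at [464.5  66.4 139.5]
face ctr px [252.5 249.5] back [252.6 272.1]
 58 158 190 190 191 190 190 191 191 190 190 190 189 189 189 190 190 189 181  71  66
 51 153 190 190 191 190 190 190 188 184 184 186 188 189 189 189 190 190 180  62  66
 47 153 190 190 191 188 178 160 143 129 137 139 153 173 185 190 190 190 181  60  64
 42 153 189 190 185 154 114  91  82  86  99  84  85 103 143 179 189 190 180  58  63
 40 152 189 181 135  88  78  79  80  94  91  79  77  87  87 118 173 189 180  56  59
 37 151 186 136  74  77  77  82  83  93  83  78  79  88  85  81 115 179 179  55  56
 34 147 161  67  67  79  76  77  81  84  80  77  77  79  80  80  80 138 176  51  51
 34 137 100  50  64  79  80  78  79  81  87  79  80  80  80  77  76  83 156  50  48
 33  96  58  53  59  81  80  82  84 120 179 114  81  79  78  75  74  70 114  44  44
 33  47  51  54  63  86  82  90  94 202 236 206  92  79
[... 252 characters left out ...]
 171 195 116  78  73  41  39
 33  43  51  51  54  80  87  95 176 202 106  86  85 127 175 164 124  76  65  40  38
 31  38  49  52  59  74  84  82  89 102  84  85  85 117 140 177  88  74  53  39  38
 32  35  47  56  61  62  81  82  84  83  84  87  85  87  92 130  82  74  42  38  38
 33  34  40  58  55  56  80  83  83  82  83  85  86  87  86  83  80  62  38  37  38
 32  33  36  48  53  54  77  81  79  81  81  81  84  88  90  80  69  42  36  37  38
 30  34  35  40  45  62  83  81  78  80  82  82  83  86  84  69  46  38  36  38  38
 32  32  37  40  41  58  77  80  80  80  82  81  80  79  70  50  41  37  37  37  38
 31  33  35  38  40  47  54  58  64  65  66  66  64  57  53  45  40  38  35  37  38
```

The wrist crop values show the bright metal on the upward face, so the specimen is face up. I'll back out along the tool axis, clear of the spout, then go sideways to the stand's open side.

move_arm --plan '[{"tx": -1.16, "ty": 0, "tz": -3.47, "wx": -0.0155, "wy": 0.0014, "wz": -0.002}, {"tx": -1.16, "ty": 0, "tz": -3.47, "wx": 0, "wy": 0, "wz": 0}, {"tx": -1.16, "ty": 0, "tz": -3.47, "wx": 0, "wy": 0, "wz": 0}, {"tx": -1.16, "ty": 0, "tz": -3.47, "wx": 0, "wy": 0, "wz": 0}, {"tx": -1.16, "ty": 0, "tz": -3.47, "wx": 0, "wy": 0, "wz": 0}, {"tx": -1.16, "ty": 0, "tz": -3.47, "wx": 0, "wy": 0, "wz": 0}, {"tx": -1.16, "ty": 0, "tz": -3.47, "wx": 0, "wy": 0, "wz": 0}, {"tx": -1.16, "ty": 0, "tz": -3.47, "wx": 0, "wy": 0, "wz": 0}, {"tx": -1.16, "ty": 0, "tz": -3.47, "wx": 0, "wy": 0, "wz": 0}, {"tx": 0, "ty": 0, "tz": 0, "wx": 0, "wy": 0, "wz": 0}]'

```text
time_s: 18.97
ee_pos: [396.0, -256.6, 140.3]
ee_rot: [178.0, -72.4, 79.4]
force: [1.1, 0.2, -0.5]
gripper_width: 29.2
gripper_force: 25.0
```

move_arm --plan '[{"tx": 0, "ty": 2.54, "tz": 0, "wx": 0, "wy": 0, "wz": 0}, {"tx": 0, "ty": 2.54, "tz": 0, "wx": 0, "wy": 0, "wz": 0}, {"tx": 0, "ty": 2.54, "tz": 0, "wx": 0, "wy": 0, "wz": 0}, {"tx": 0, "ty": 2.54, "tz": 0, "wx": 0, "wy": 0, "wz": 0}, {"tx": 0, "ty": 2.54, "tz": 0, "wx": 0, "wy": 0, "wz": 0}, {"tx": 0, "ty": 2.54, "tz": 0, "wx": 0, "wy": 0, "wz": 0}, {"tx": 0, "ty": 0, "tz": 0, "wx": 0, "wy": 0, "wz": 0}, {"tx": 0, "ty": 0, "tz": 0, "wx": 0, "wy": 0, "wz": 0}]'

```text
time_s: 19.63
ee_pos: [545.4, -282.3, 142.0]
ee_rot: [178.6, -72.8, 79.3]
force: [0.3, -0.3, 0.1]
gripper_width: 29.2
gripper_force: 25.0
```

```bash
python3 g.py "[(100,25),(0,25)]"
```

```text
100 25
t 19.63 q [-52.1, 49.9, 78.6, 50.1, 107.1, -51.6] pos [545.4, -282.3, 142.0] rot [178.55, -72.77, 79.26] w 29.2 F [0.3, -0.3, 0.1]
shift cm (tool): [-8.607  0.286  2.593] turn rad: [-0.0025  0.0039  0.0086]
0 25
t 19.63 q [-52.1, 49.9, 78.6, 50.1, 107.1, -51.6] pos [545.4, -282.3, 142.0] rot [178.55, -72.77, 79.26] w 29.2 F [0.3, -0.3, 0.1]
shift cm (tool): [-5.646  0.335 12.145] turn rad: [-0.0025  0.0039  0.0086]
```

```bash
python3 - <<'E'
from kin import *
import pickle
G=np.array([569.3,-190,10.])
F={"wrist":grab_frame("wrist"),"top":pickle.load(open("f0.pkl","rb"))["top"]}
out=[]
for n,f in F.items():
    mx=np.zeros((240,240),np.float32); my=mx.copy()
    for i in range(240):
        for j in range(240):
            mx[i,j],my[i,j]=proj(f,G+[(120-i)*.5,(120-j)*.5,0])
    g=cv2.remap(f["color"],mx,my,cv2.INTER_LINEAR); out.append(g)
    gg=cv2.GaussianBlur(cv2.cvtColor(g,cv2.COLOR_RGB2GRAY),(0,0),2)
    c=cv2.HoughCircles(gg,cv2.HOUGH_GRADIENT,1,20,param1=60,param2=12,minRadius=66,maxRadius=78)
    if c is not None:
        for u,v,r in c[0][:3]: print(n,"centre",(G+[(120-v)*.5,(120-u)*.5,0]).round(1),"r mm",r/2)
cv2.imwrite("pics/rect.png",cv2.resize(np.hstack(out)[:,:,::-1],(760,380)))
E
```

```text
(no output)
```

View pics/rect.png

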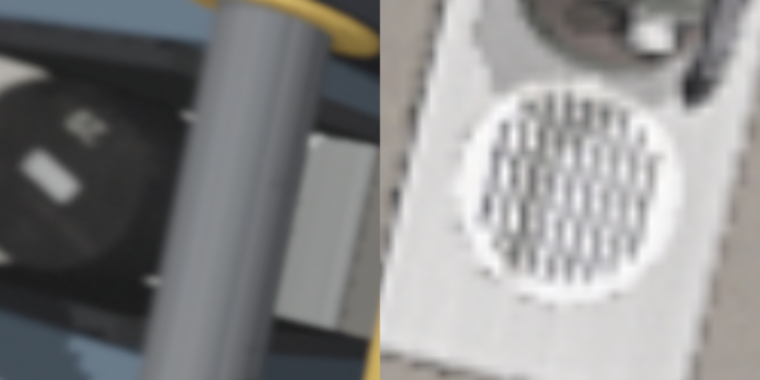

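The top view rectified to the grate plane shows the ring spanning columns 455–685 and rows 80–303. Its centre is about (570,191.5) and its radius 36.3 mm, so the grate centre is at (568.9,−190). Next: lower, then move in under the spout.

move_arm --plan '[{"tx": -2.87, "ty": 0.1, "tz": 0.87, "wx": -0.0025, "wy": 0.0039, "wz": 0.0086}, {"tx": -2.87, "ty": 0.1, "tz": 0.86, "wx": 0, "wy": 0, "wz": 0}, {"tx": -2.87, "ty": 0.09, "tz": 0.86, "wx": 0, "wy": 0, "wz": 0}, {"tx": 0, "ty": 0, "tz": 0, "wx": 0, "wy": 0, "wz": 0}, {"tx": 0, "ty": 0, "tz": 0, "wx": 0, "wy": 0, "wz": 0}]'

```text
time_s: 20.1
ee_pos: [546.3, -284.0, 50.5]
ee_rot: [-179.0, -73.4, 76.4]
force: [0.2, 0.3, 0.6]
gripper_width: 29.5
gripper_force: 25.0
```

move_arm --plan '[{"tx": 0.74, "ty": 0, "tz": 2.4, "wx": 0, "wy": 0, "wz": 0}, {"tx": 0.74, "ty": 0, "tz": 2.4, "wx": 0, "wy": 0, "wz": 0}, {"tx": 0.74, "ty": 0, "tz": 2.4, "wx": 0, "wy": 0, "wz": 0}, {"tx": 0.73, "ty": 0, "tz": 2.3, "wx": 0, "wy": 0, "wz": 0}, {"tx": 0, "ty": 0, "tz": 0, "wx": 0, "wy": 0, "wz": 0}, {"tx": 0, "ty": 0, "tz": 0, "wx": 0, "wy": 0, "wz": 0}, {"tx": 0, "ty": 0, "tz": 0, "wx": 0, "wy": 0, "wz": 0}]'

```text
time_s: 20.68
ee_pos: [569.3, -188.5, 52.8]
ee_rot: [179.9, -73.1, 77.5]
force: [-0.2, -0.3, -0.1]
gripper_width: 28.9
gripper_force: 25.0
```

```bash
sed -i 's/569.3,-190,19/568.8,-190,19/' g.py; python3 g.py "[(0,4),(0,0)]"
```

```text
0 4
t 20.68 q [-46.1, 53.1, 89.3, 53.3, 95.3, -59.3] pos [569.3, -188.5, 52.8] rot [179.92, -73.13, 77.45] w 28.9 F [-0.2, -0.3, -0.1]
shift cm (tool): [-1.994 -0.014  0.863] turn rad: [ 0.0038 -0.0023 -0.0008]
0 0
t 20.68 q [-46.1, 53.1, 89.3, 53.3, 95.3, -59.3] pos [569.3, -188.5, 52.8] rot [179.92, -73.13, 77.45] w 28.9 F [-0.2, -0.3, -0.1]
shift cm (tool): [-2.377 -0.014  0.979] turn rad: [ 0.0038 -0.0023 -0.0008]
```

move_arm --plan '[{"tx": -0.67, "ty": 0, "tz": 0.29, "wx": 0.0038, "wy": -0.0025, "wz": 0}, {"tx": -0.67, "ty": 0, "tz": 0.29, "wx": 0, "wy": 0, "wz": 0}, {"tx": -0.66, "ty": 0, "tz": 0.28, "wx": 0, "wy": 0, "wz": 0}, {"tx": 0, "ty": 0, "tz": 0, "wx": 0, "wy": 0, "wz": 0}, {"tx": 0, "ty": 0, "tz": 0, "wx": 0, "wy": 0, "wz": 0}, {"tx": 0, "ty": 0, "tz": 0, "wx": 0, "wy": 0, "wz": 0}]'

```text
time_s: 21.18
ee_pos: [569.2, -185.4, 28.7]
ee_rot: [-179.1, -73.1, 76.7]
force: [-0.7, -0.5, 0.7]
gripper_width: 29.0
gripper_force: 25.0
```

```bash
python3 g.py "[(0,0)]"
```

```text
0 0
t 21.18 q [-45.9, 55.0, 89.4, 53.1, 94.1, -60.6] pos [569.2, -185.4, 28.7] rot [-179.09, -73.12, 76.71] w 29.0 F [-0.7, -0.5, 0.7]
shift cm (tool): [-0.16   0.061 -0.006] turn rad: [-0.0011 -0.0021 -0.0045]
```

move_arm --plan '[{"tx": -0.12, "ty": 0.05, "tz": 0, "wx": 0, "wy": -0.002, "wz": -0.004}, {"tx": 0, "ty": 0, "tz": 0, "wx": 0, "wy": 0, "wz": 0}, {"tx": 0, "ty": 0, "tz": 0, "wx": 0, "wy": 0, "wz": 0}, {"tx": 0, "ty": 0, "tz": 0, "wx": 0, "wy": 0, "wz": 0}]'

```text
time_s: 21.52
ee_pos: [569.8, -185.7, 28.0]
ee_rot: [180.0, -73.0, 77.7]
force: [-0.4, 0.3, -0.3]
gripper_width: 29.2
gripper_force: 25.0
```

move_arm --plan '[{"tx": -0.04, "ty": 0, "tz": 0.01, "wx": 0, "wy": 0, "wz": 0}, {"tx": 0, "ty": 0, "tz": 0, "wx": 0, "wy": 0, "wz": 0}, {"tx": 0, "ty": 0, "tz": 0, "wx": 0, "wy": 0, "wz": 0}]'

```text
time_s: 21.77
ee_pos: [569.7, -185.7, 27.5]
ee_rot: [-180.0, -73.0, 77.6]
force: [0.5, -0.1, -0.5]
gripper_width: 29.5
gripper_force: 25.0
```

```bash
python3 g.py "[(0,0)]"
```

```text
0 0
t 21.77 q [-45.8, 55.0, 89.4, 53.1, 94.0, -60.9] pos [569.7, -185.7, 27.5] rot [-179.97, -72.97, 77.64] w 29.5 F [0.5, -0.1, -0.5]
shift cm (tool): [-0.045  0.005 -0.019] turn rad: [-0.0011  0.0005  0.0002]
```

move_arm --plan '[{"tx": -0.05, "ty": 0, "tz": 0.0, "wx": 0, "wy": 0, "wz": 0}, {"tx": 0, "ty": 0, "tz": 0, "wx": 0, "wy": 0, "wz": 0}, {"tx": 0, "ty": 0, "tz": 0, "wx": 0, "wy": 0, "wz": 0}]'

```text
time_s: 22.02
ee_pos: [569.7, -185.8, 27.0]
ee_rot: [-180.0, -73.0, 77.6]
force: [-0.5, 0.2, -0.2]
gripper_width: 28.9
gripper_force: 25.0
```

move_arm --plan '[{"tx": -0.04, "ty": 0, "tz": 0.01, "wx": 0, "wy": 0, "wz": 0}, {"tx": 0, "ty": 0, "tz": 0, "wx": 0, "wy": 0, "wz": 0}, {"tx": 0, "ty": 0, "tz": 0, "wx": 0, "wy": 0, "wz": 0}]'

```text
time_s: 22.27
ee_pos: [569.7, -185.9, 26.9]
ee_rot: [180.0, -73.0, 77.7]
force: [0.2, -0.1, 0.6]
gripper_width: 28.9
gripper_force: 25.1
```

move_arm --plan '[{"tx": -0.05, "ty": 0, "tz": 0.01, "wx": 0, "wy": 0, "wz": 0}, {"tx": 0, "ty": 0, "tz": 0, "wx": 0, "wy": 0, "wz": 0}, {"tx": 0, "ty": 0, "tz": 0, "wx": 0, "wy": 0, "wz": 0}]'

```text
time_s: 22.52
ee_pos: [569.7, -185.9, 26.8]
ee_rot: [180.0, -73.0, 77.7]
force: [-0.7, -0.9, 4.5]
gripper_width: 29.2
gripper_force: 25.1
```

```bash
python3 g.py "[(0,0)]"
```

```text
0 0
t 22.52 q [-45.8, 55.1, 89.3, 53.1, 94.0, -60.9] pos [569.7, -185.9, 26.8] rot [179.96, -73.05, 77.7] w 29.2 F [-0.7, -0.9, 4.5]
shift cm (tool): [ 0.027  0.001 -0.023] turn rad: [-0.001  -0.0009  0.0005]
```

Contact at 4.5 N, level. I'll ease the grip, open a little (the bottle is near one finger) and withdraw.

move_arm --plan '[{"tx": 0, "ty": 0, "tz": 0, "wx": 0, "wy": 0, "wz": 0}, {"tx": 0, "ty": 0, "tz": 0, "wx": 0, "wy": 0, "wz": 0}, {"tx": 0, "ty": 0, "tz": 0, "wx": 0, "wy": 0, "wz": 0}]' --force 4

```text
time_s: 22.77
ee_pos: [569.7, -185.9, 26.6]
ee_rot: [180.0, -73.0, 77.7]
force: [-1.1, -0.3, 5.1]
gripper_width: 29.8
gripper_force: 4.8
```

move_arm --plan '[{"tx": 0, "ty": 0, "tz": 0, "wx": 0, "wy": 0, "wz": 0}, {"tx": 0, "ty": 0, "tz": 0, "wx": 0, "wy": 0, "wz": 0}, {"tx": 0, "ty": 0, "tz": 0, "wx": 0, "wy": 0, "wz": 0}, {"tx": 0, "ty": 0, "tz": 0, "wx": 0, "wy": 0, "wz": 0}]' --gripper 4.0

```text
time_s: 23.1
ee_pos: [569.7, -185.8, 26.3]
ee_rot: [-180.0, -73.0, 77.6]
force: [-0.6, -0.4, 4.3]
gripper_width: 39.8
gripper_force: 2.4
```

move_arm --plan '[{"tx": 0.02, "ty": 0, "tz": -0.3, "wx": 0, "wy": 0, "wz": 0}, {"tx": 0, "ty": 0, "tz": -0.8, "wx": 0, "wy": 0, "wz": 0}, {"tx": 0, "ty": 0, "tz": -1.5, "wx": 0, "wy": 0, "wz": 0}, {"tx": 0, "ty": 0, "tz": -2.0, "wx": 0, "wy": 0, "wz": 0}, {"tx": 0, "ty": 0, "tz": -2.5, "wx": 0, "wy": 0, "wz": 0}, {"tx": 0, "ty": 0, "tz": -2.5, "wx": 0, "wy": 0, "wz": 0}, {"tx": 0, "ty": 0, "tz": 0, "wx": 0, "wy": 0, "wz": 0}, {"tx": 0, "ty": 0, "tz": 0, "wx": 0, "wy": 0, "wz": 0}]'

```text
time_s: 23.77
ee_pos: [549.7, -278.2, 54.0]
ee_rot: [179.8, -72.8, 77.7]
force: [-0.1, 1.1, -0.6]
gripper_width: 39.9
gripper_force: 0.0
```

```bash
python3 - <<'E'
from kin import *
import pickle
f={n:grab_frame(n) for n in("scene","top","wrist")}; pickle.dump(f,open("f6.pkl","wb"))
G=np.array([568.8,-190,10.])
for n,f_ in f.items():
    c=proj(f_,G+[0,0,18]); print(n,c.round(1))
    if not(20<c[0]<490 and 20<c[1]<360): continue
    u,v=c.astype(int); k=1 if n!="wrist" else 2
    m=(f_["color"].max(2)<90).astype(np.uint8)[v-25*k:v+25*k,u-25*k:u+25*k]
    nn,l,st,ce=cv2.connectedComponentsWithStats(m)
    for i in range(1,nn):
        if st[i,4]>25: print(st[i]+[u-25*k,v-25*k,0,0,0],(ce[i]+[u-25*k,v-25*k]).round(1), onz(f_,*(ce[i]+[u-25*k,v-25*k]),22).round(1))
t=f["top"]; u,v=proj(t,G+[0,0,18]).astype(int)
for r in t["color"][v-12:v+12,u-13:u+14].max(2): print(' '.join('%3d'%x for x in r))
w=f["wrist"]; u,v=proj(w,G+[0,0,18]).astype(int)
for r in w["color"][max(0,v-24):v+25:2,u-30:u+31:3].max(2): print(' '.join('%3d'%x for x in r))
s=env.state(); print(s["time_s"],s["ee_pos"].round(1),s["ee_rot"].round(1),s["gripper_width"])
E
```

```text
scene [307.6 203.7]
[318 194  14  18 152] [325.5 201.4] [ 554.3 -239.1   22. ]
[300 203  14  11 115] [306.5 208.1] [ 563.1 -180.    22. ]
[324 222   8   6  32] [328.3 224.9] [ 477.3 -154.1   22. ]
top [320.5 193.6]
[313 168  16  10  46] [320.1 171.9] [ 632.  -190.1   22. ]
[314 188  12  12  93] [319.3 193.5] [ 569.9 -187.9   22. ]
wrist [252.2 199.1]
[235 191  35  33 896] [251.2 208. ] [ 567.  -194.1   22. ]
[202 220  14  29 349] [208.  235.1] [ 528.  -221.1   22. ]
[288 220  14  29 369] [294.7 234.9] [ 591.3 -234.9   22. ]
226 227 231 223 179 180 181 180 180 182 184 191 174 157 140 131 125 124 129 129 132 124 136 181 201 157  76
224 227 229 220 179 178 181 190 199 194 198 202 192 206 203 199 168 158 161 162 158 166 192 196 177  99  66
225 226 229 223 186 182 207 227 241 229 226 235 224 239 243 241 206 192 187 187 182 183 184 195 158  49  58
226 227 227 228 227 230 249 223 215 212 161 222 164 232 221 233 231 226 205 192 183 174 180 193 163  41  64
228 226 226 226 243 255 249 182 137 200 130 222 129 190 130 192 178 207 233 227 198 181 193 218 209  83 101
227 227 219 234 254 243 234 20
[... 3493 characters left out ...]
  52  48  44  40  40 120 169 185 184 186
199 198 199 191 127  41  44  45  48  47  40  44  41  38  38  41 102 114 160 174 173
202 202 202 193 131  41  42  44  45  45  44  43  41  38  36  40 110 118 165 187 187
202 204 203 189 148  41  41  42  43  43  41  42  41  37  36  51 115 119 170 176 176
202 209 209 195 160  44  40  43  43  43  42  41  41  38  35  65 135 141 191 196 196
192 196 196 193 175  92  42  44  48  46  41  39  39  35  42 106 127 168 182 176 170
215 215 215 215 206 154  51  43  42  41  37  38  37  37  82 156 171 218 222 216 203
181 181 181 181 181 172 158 128  78  55  50  61  84 128 140 158 164 175 175 173 166
23.9167 [ 549.8 -275.2   53.9] [-179.7  -73.    77.4] 40.13353982131053
```

The pucks' pixels in the top and wrist views show the specimen released, face up (bright metal visible) and flat. It lies about 1–2 mm from the grate centre. Now I'll rise, close the fingers and turn the tool down for the pump.

move_arm --plan '[{"tx": 3.67, "ty": 0, "tz": -1.12, "wx": 0, "wy": 0, "wz": 0}, {"tx": 3.67, "ty": 0, "tz": -1.12, "wx": 0, "wy": 0, "wz": 0}, {"tx": 3.67, "ty": 0, "tz": -1.12, "wx": 0, "wy": 0, "wz": 0}, {"tx": 3.67, "ty": 0, "tz": -1.12, "wx": 0, "wy": 0, "wz": 0}, {"tx": 3.67, "ty": 0, "tz": -1.12, "wx": 0, "wy": 0, "wz": 0}, {"tx": 3.67, "ty": 0, "tz": -1.12, "wx": 0, "wy": 0, "wz": 0}]' --gripper 0 --force 20

```text
time_s: 24.42
ee_pos: [550.1, -274.0, 286.2]
ee_rot: [-179.7, -73.0, 77.4]
force: [0.3, -0.2, 0.8]
gripper_width: 2.8
gripper_force: 0.0
```

move_arm --plan '[{"tx": 0, "ty": 0, "tz": 0, "wx": 0, "wy": -0.1158, "wz": 0}, {"tx": 0, "ty": 0, "tz": 0, "wx": 0, "wy": -0.1158, "wz": 0}, {"tx": 0, "ty": 0, "tz": 0, "wx": 0, "wy": -0.1158, "wz": 0}, {"tx": 0, "ty": 0, "tz": 0, "wx": 0, "wy": -0.1158, "wz": 0}, {"tx": 0, "ty": 0, "tz": 0, "wx": 0, "wy": -0.1158, "wz": 0}, {"tx": 0, "ty": 0, "tz": 0, "wx": 0, "wy": -0.1158, "wz": 0}, {"tx": 0, "ty": 0, "tz": 0, "wx": 0, "wy": -0.1158, "wz": 0}, {"tx": 0, "ty": 0, "tz": 0, "wx": 0, "wy": -0.1158, "wz": 0}, {"tx": 0, "ty": 0, "tz": 0, "wx": 0, "wy": -0.1158, "wz": 0}, {"tx": 0, "ty": 0, "tz": 0, "wx": 0, "wy": -0.1158, "wz": 0}, {"tx": 0, "ty": 0, "tz": 0, "wx": 0, "wy": -0.1158, "wz": 0}, {"tx": 0, "ty": 0, "tz": 0, "wx": 0, "wy": 0, "wz": 0}]'

```text
time_s: 25.42
ee_pos: [551.0, -270.4, 285.5]
ee_rot: [180.0, 0.1, 78.1]
force: [-0.3, 0.9, -0.3]
gripper_width: 0.8
gripper_force: 0.0
```

```bash
python3 - <<'E'
from kin import *
Rm=toolR(77.6,90); rel(np.array([639.5,-205.3,240]),Rm)
f=grab_frame("wrist"); print(proj(f,[639.5,-205.3,205]).round(1),proj(f,[568.8,-190,28]).round(1))
q,e=ik(np.array([639.5,-205.3,190]),Rm,env.state()["qpos"]); print(q.round(1),e)
u,v=proj(f,[639.5,-205.3,205]).astype(int)
for r in f["color"][max(0,v-48):v+49:4,max(0,u-48):u+49:4].max(2): print(' '.join('%3d'%x for x in r))
E
```

```text
t 25.42 q [-27.2, 20.0, 76.9, -0.1, 83.0, -15.2] pos [551.0, -270.4, 285.5] rot [179.97, 0.09, 78.06] w 0.8 F [-0.3, 0.9, -0.3]
shift cm (tool): [8.204 7.314 4.546] turn rad: [0.0006 0.0015 0.008 ]
[350.2  97.3] [252.3  97.3]
[-18.8  28.1  77.7   0.   74.3  -6.4] 8.389172188009788e-14
126 125 125 125 125 126 125 126 125 125 126 125 125 125 124 125 126 125 126 119 102 103 104  99  94
126 125 123 125 125 125 124 131 161 133 126 125 124 125 125 125 126 126 125 119 102 103 104  96 101
139 136 133 132 131 129 128 144 178 175 170 145 126 126 125 125 126 126 125 118 101 103 110 101 111
164 163 163 162 160 160 158 180 180 190 188 212 172 174 140 127 127 126 126 121 101 103 110 109 107
155 157 137 169 198 211 211 210 204 187 169 171 161 181 163 114 112 116 126 116 101 103 107 109 113
129 134 169 218 219 217 215 214 212 211 207 181 130 130  63  48  60  69 180 151 118 114 111 113 112
137 159 188 220 219 218 216 214 212 210 209 191 162 127  40  43  54  95 182 180 180 153 125 125 126
156 163 211 214 208 202 191 161 144 158 169 162 165 160 127 125 130 165 182 181 181 137 127 126 126
157 160 210 21
[... 985 characters left out ...]

136 156 159 158 158 159 159 160 160 161 162 159 130 125 126 128 128 128 127 128 126 126 128 127 127
135 133 153 158 158 159 159 160 160 161 154 131 126 124 124 126 126 126 127 128 127 126 128 127 127
163 156 139 136 150 153 156 154 148 153 161 127 126 125 124 126 127 127 128 128 127 125 128 126 126
166 166 166 162 160 159 158 163 164 164 162 126 126 126 125 128 127 128 128 128 128 126 127 126 127
134 136 137 138 139 140 143 142 143 145 143 126 127 125 126 128 126 127 128 128 128 126 127 125 127
126 126 129 137 128 126 127 127 126 127 126 126 127 126 126 129 126 126 128 128 128 126 127 127 127
126 128 141 134 127 125 127 127 126 127 126 126 127 126 126 127 127 126 127 128 127 127 126 128 127
```

The pump head disc lies right at the predicted pixel (350,97). I'll move over it and down to just above.

move_arm --plan '[{"tx": 2.74, "ty": 2.44, "tz": 0, "wx": 0, "wy": 0, "wz": 0}, {"tx": 2.73, "ty": 2.44, "tz": 0, "wx": 0, "wy": 0, "wz": 0}, {"tx": 2.73, "ty": 2.43, "tz": 0, "wx": 0, "wy": 0, "wz": 0}, {"tx": 0, "ty": 0, "tz": 3.3, "wx": 0, "wy": 0, "wz": 0}, {"tx": 0, "ty": 0, "tz": 3.2, "wx": 0, "wy": 0, "wz": 0}, {"tx": 0, "ty": 0, "tz": 0, "wx": 0, "wy": 0, "wz": 0}, {"tx": 0, "ty": 0, "tz": 0, "wx": 0, "wy": 0, "wz": 0}, {"tx": 0, "ty": 0, "tz": 0, "wx": 0, "wy": 0, "wz": 0}]'

```text
time_s: 26.13
ee_pos: [639.4, -212.0, 220.9]
ee_rot: [179.9, -0.0, 77.6]
force: [-0.9, 0.6, 0.9]
gripper_width: 0.4
gripper_force: 0.0
```

```bash
python3 - <<'E'
from kin import *
rel(np.array([639.5,-205.3,205]),toolR(77.6,90))
f=grab_frame("wrist"); print(proj(f,[568.8,-190,19]).round(1))
E
```

```text
t 26.13 q [-19.3, 27.2, 74.7, 0.0, 78.1, -6.9] pos [639.4, -212.0, 220.9] rot [179.93, -0.02, 77.59] w 0.4 F [-0.9, 0.6, 0.9]
shift cm (tool): [ 0.652 -0.138  1.587] turn rad: [ 0.0013 -0.0003 -0.0002]
[188.  165.7]
```

move_arm --plan '[{"tx": 0.65, "ty": -0.14, "tz": 0, "wx": 0, "wy": 0, "wz": 0}, {"tx": 0, "ty": 0, "tz": 0.5, "wx": 0, "wy": 0, "wz": 0}, {"tx": 0, "ty": 0, "tz": 0.5, "wx": 0, "wy": 0, "wz": 0}, {"tx": 0, "ty": 0, "tz": 0.5, "wx": 0, "wy": 0, "wz": 0}, {"tx": 0, "ty": 0, "tz": 0, "wx": 0, "wy": 0, "wz": 0}, {"tx": 0, "ty": 0, "tz": 0, "wx": 0, "wy": 0, "wz": 0}]'

```text
time_s: 26.68
ee_pos: [639.1, -204.1, 205.0]
ee_rot: [180.0, -0.0, 77.7]
force: [-0.4, 0.2, 3.9]
gripper_width: 0.2
gripper_force: 1.9
```

move_arm --plan '[{"tx": 0, "ty": 0, "tz": 0.3, "wx": 0, "wy": 0, "wz": 0}, {"tx": 0, "ty": 0, "tz": 0.3, "wx": 0, "wy": 0, "wz": 0}, {"tx": 0, "ty": 0, "tz": 0.3, "wx": 0, "wy": 0, "wz": 0}, {"tx": 0, "ty": 0, "tz": 0.3, "wx": 0, "wy": 0, "wz": 0}, {"tx": 0, "ty": 0, "tz": 0, "wx": 0, "wy": 0, "wz": 0}, {"tx": 0, "ty": 0, "tz": 0, "wx": 0, "wy": 0, "wz": 0}, {"tx": 0, "ty": 0, "tz": 0, "wx": 0, "wy": 0, "wz": 0}]'

```text
time_s: 27.27
ee_pos: [639.2, -204.1, 193.8]
ee_rot: [179.9, 0.0, 77.7]
force: [-1.4, 1.5, 7.2]
gripper_width: 0.2
gripper_force: 3.7
```

Head depressed by about 11 mm. Continuing to the stop.

move_arm --plan '[{"tx": 0, "ty": 0, "tz": 0.15, "wx": 0, "wy": 0, "wz": 0}, {"tx": 0, "ty": 0, "tz": 0.15, "wx": 0, "wy": 0, "wz": 0}, {"tx": 0, "ty": 0, "tz": 0, "wx": 0, "wy": 0, "wz": 0}, {"tx": 0, "ty": 0, "tz": 0, "wx": 0, "wy": 0, "wz": 0}, {"tx": 0, "ty": 0, "tz": 0, "wx": 0, "wy": 0, "wz": 0}]'

```text
time_s: 27.68
ee_pos: [639.2, -204.2, 191.3]
ee_rot: [179.9, 0.0, 77.7]
force: [-1.9, 1.5, 9.2]
gripper_width: 0.7
gripper_force: 4.5
```

move_arm --plan '[{"tx": 0, "ty": 0, "tz": 0.08, "wx": 0, "wy": 0, "wz": 0}, {"tx": 0, "ty": 0, "tz": 0, "wx": 0, "wy": 0, "wz": 0}, {"tx": 0, "ty": 0, "tz": 0, "wx": 0, "wy": 0, "wz": 0}, {"tx": 0, "ty": 0, "tz": 0, "wx": 0, "wy": 0, "wz": 0}]'

```text
time_s: 28.02
ee_pos: [639.2, -204.1, 191.3]
ee_rot: [179.9, 0.0, 77.7]
force: [-3.6, 1.6, 10.7]
gripper_width: 0.4
gripper_force: 5.9
```

move_arm --plan '[{"tx": 0, "ty": 0, "tz": 0.1, "wx": 0, "wy": 0, "wz": 0}, {"tx": 0, "ty": 0, "tz": 0, "wx": 0, "wy": 0, "wz": 0}, {"tx": 0, "ty": 0, "tz": 0, "wx": 0, "wy": 0, "wz": 0}, {"tx": 0, "ty": 0, "tz": 0, "wx": 0, "wy": 0, "wz": 0}, {"tx": 0, "ty": 0, "tz": 0, "wx": 0, "wy": 0, "wz": 0}]'

```text
time_s: 28.43
ee_pos: [639.2, -204.2, 191.2]
ee_rot: [179.8, 0.0, 77.7]
force: [-3.6, 1.6, 14.8]
gripper_width: 0.3
gripper_force: 7.6
```

The force rises without travel, so the head is on its stop. I'll let it spring back and move clear.

move_arm --plan '[{"tx": 0, "ty": 0, "tz": -0.5, "wx": 0, "wy": 0, "wz": 0}, {"tx": 0, "ty": 0, "tz": -0.6, "wx": 0, "wy": 0, "wz": 0}, {"tx": 0, "ty": 0, "tz": -0.8, "wx": 0, "wy": 0, "wz": 0}, {"tx": 0, "ty": 0, "tz": -2.0, "wx": 0, "wy": 0, "wz": 0}, {"tx": 0, "ty": 0, "tz": -3.0, "wx": 0, "wy": 0, "wz": 0}, {"tx": -2.5, "ty": -2.5, "tz": -2.0, "wx": 0, "wy": 0, "wz": 0}, {"tx": -2.7, "ty": -2.7, "tz": -1.0, "wx": 0, "wy": 0, "wz": 0}, {"tx": -2.7, "ty": -2.7, "tz": 0, "wx": 0, "wy": 0, "wz": 0}, {"tx": 0, "ty": 0, "tz": 0, "wx": 0, "wy": 0, "wz": 0}, {"tx": 0, "ty": 0, "tz": 0, "wx": 0, "wy": 0, "wz": 0}]'

```text
time_s: 29.27
ee_pos: [543.7, -265.5, 286.9]
ee_rot: [-180.0, 0.0, 77.5]
force: [1.0, 0.5, 0.7]
gripper_width: 0.6
gripper_force: 0.0
```

```bash
python3 - <<'E'
from kin import *
import pickle
A=pickle.load(open("f6.pkl","rb")); B={n:grab_frame(n) for n in("top","scene","wrist")}
s=env.state(); print(s["time_s"],s["ee_pos"].round(1),s["force"].round(1))
G=np.array([568.8,-190,10.])
w=B["wrist"]; u,v=proj(w,G+[0,0,18]).astype(int); print(u,v)
m=(w["color"].max(2)<95).astype(np.uint8)
n,l,st,ce=cv2.connectedComponentsWithStats(m)
for i in range(1,n):
    if st[i,4]>200 and abs(ce[i]-[u,v]).max()<60: print(st[i],ce[i].round(1),onz(w,*ce[i],20).round(1))
for r in w["color"][max(0,v-48):v+49:4,max(0,u-48):u+49:4].max(2): print(' '.join('%3d'%x for x in r))
# scene: motion between frames at puck, pump head, V-block
a,b=A["scene"]["color"].astype(int),B["scene"]["color"].astype(int)
for nme,p in (("puck",G+[0,0,9]),("pump",[639.5,-205.3,200]),("vee",[464,62.5,20]),("pucks",[534,156,10])):
    u,v=proj(B["scene"],p).astype(int); print(nme,(u,v),np.abs(a-b)[v-8:v+9,u-8:u+9].mean().round(1))
E
```

```text
29.4167 [ 545.7 -264.   286. ] [-0.4  0.1 -0.2]
257 101
[246  91  21  23 322] [256.1 100.5] [ 567.6 -188.3   20. ]
124 125 123 124 125 125 124 124 124 123 124 125 125 124 124 125 123 124 124 124 126 125 124 124 126
124 125 124 124 124 124 124 123 124 124 125 124 125 125 124 125 124 124 123 123 126 125 125 124 125
128 154 153 154 154 153 154 153 153 153 153 152 152 151 150 150 150 144 147 146 145 141 141 139 137
129 160 160 160 160 160 160 161 160 161 161 161 161 162 161 162 163 163 163 163 163 163 164 164 163
128 163 163 164 164 163 163 164 163 163 163 163 163 163 162 162 163 162 162 162 158 153 144 149 152
127 161 162 162 162 163 163 163 163 164 167 179 180 179 165 164 164 163 163 144 130 130 130 130 128
127 163 163 163 163 163 163 163 166 189 193 192 192 192 192 190 170 158 133 130 130 129 130 121 126
124 162 163 162 163 163 163 171 194 153 151 152 151 153 161 163 198 146 130 130 129 128 122 123 128
126 161 161 161 161 161 160 189 166 167 170 170 171 171 171 177 173 154 132 128 128 122 112 122 148
170 175 163 161 161 161 172 156 157 155 155 145 139 155 155 158 142 148 146 129 122 1
[... 976 characters left out ...]
22 226 226 218 165 165 165 166 164 147
169 208 209 209 218 229 229 228 228 217 205 205 204 204 204 218 226 226 200 164 164 164 164 164 164
170 205 206 205 212 226 225 225 225 215 203 203 203 203 203 223 226 226 216 164 165 165 165 166 166
169 167 167 166 174 182 183 184 183 171 167 167 168 168 170 186 184 182 174 128 128 127 128 126 126
168 169 170 169 176 185 186 186 184 170 168 165 167 168 169 184 186 184 180 127 127 127 127 126 126
168 169 170 169 175 185 185 186 184 170 168 167 167 167 169 186 186 185 178 127 126 129 130 131 145
puck (np.int64(307), np.int64(207)) 25.6
pump (np.int64(291), np.int64(125)) 3.2
vee (np.int64(260), np.int64(268)) 54.8
pucks (np.int64(197), np.int64(277)) 3.1
```

```bash
python3 - <<'E'
from kin import *
import pickle
F=pickle.load(open("f0.pkl","rb")); 
t=grab_frame("top"); s=grab_frame("scene")
for f,o in((t,F["top"]),(s,F["scene"])):
    for nme,p in (("vee",[464,62.5,20]),("pA",[534,156,10]),("pC",[459.6,184.2,10]),("vice",[422,-118,20]),("dish",[617,49,8]),("case",[676,-55,40]),("pump",[639.5,-205.3,204])):
        u,v=proj(f,p).astype(int); a=f["color"][v-9:v+10,u-9:u+10].mean(2); b=o["color"][v-12:v+13,u-12:u+13].mean(2)
        r=cv2.matchTemplate(b.astype(np.float32),a.astype(np.float32),cv2.TM_CCOEFF_NORMED); _,mx,_,loc=cv2.minMaxLoc(r); print(nme,(u,v),round(mx,2),np.array(loc)-3, round(a.mean()),round(b.mean()))
E
```

```text
vee (np.int64(228), np.int64(228)) 0.74 [0 0] 120 160
pA (np.int64(197), np.int64(202)) 0.95 [0 0] 141 130
pC (np.int64(185), np.int64(228)) 0.86 [0 0] 137 125
vice (np.int64(293), np.int64(245)) 0.76 [0 0] 147 117
dish (np.int64(236), np.int64(175)) 0.99 [0 0] 229 189
case (np.int64(273), np.int64(153)) 1.0 [0 0] 136 134
pump (np.int64(341), np.int64(153)) 0.78 [0 0] 101 122
vee (np.int64(260), np.int64(268)) 0.85 [0 0] 101 137
pA (np.int64(197), np.int64(277)) 0.95 [0 0] 82 90
pC (np.int64(210), np.int64(303)) 0.73 [0 0] 67 71
vice (np.int64(338), np.int64(241)) 0.59 [0 0] 108 102
dish (np.int64(215), np.int64(240)) 1.0 [0 0] 158 141
case (np.int64(234), np.int64(202)) 0.99 [0 0] 93 96
pump (np.int64(291), np.int64(123)) 0.99 [0 0] 123 125
```

Nothing has shifted; the lower match scores come from the arm's shadow. The pump head is back up, so I'm handing in.

```bash
python3 -c "
from workcell import env
print(env.job_done())"
```

```text
the job is handed in; nothing more can be done
None
```

The specimen was turned over and set face up and flat on the drip grate, within about 2 mm of its centre. With it released I rinsed it with one full pump stroke, which sprang back. The bystanders and the V-block had not moved in the camera views, and I handed the job in at about 29.5 s.

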